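# Set a measuring microscope's stage to its drum line from one side, then clamp it

### The arm

A 7-joint arm with a two-finger parallel gripper is mounted at the origin on the work surface. World frame = base frame: x ahead of the robot, y to its left, z up, the work surface at z = 0. Lengths are in m, angles in rad, forces in N, time in s.
With the tool pointing down it reaches from about 0.35 to 0.9 m from the base axis. Payload 8.1 kg.
Tool frame: the origin (TCP) lies midway between the tips of the shut fingers; the grasp point (between the pads) lies arm.hold_point_z behind it (arm.hold_point_z is the distance from the TCP to the grasp point, in m); z points along the fingers, x is the direction in which the jaws open and shut, and the axes are right-handed (so a half turn about z gives the same grasp; the last joint's range is limited). The gripper opens to 92 mm and grips with 3 to 60 N. Pads are 19 mm wide; open, the fingers measure 130 mm over their backs; the gripper's body (75 mm by 190 mm) begins 47 mm behind the grasp point.
Start: joints at [-1.317, 0.434, 0.025, 1.573, -0.012, 1.134, -0.075], TCP at [0.218, 0.586, 0.197] pointing down, gripper open.
Joint ranges: [-2.62, 2.62], [-0.44, 2.09], [-1.27, 1.32], [0.08, 2.57], [-1.32, 4.46], [0.12, 2], [-2.74, 2.74]. Speed limits (rad/s): [2.22, 2.22, 3.01, 3.01, 3.14, 3.14, 3.14].

### API

Orientations are given as a rotation vector (axis times angle).
In Python, from cell import arm gives the robot as it stands.
- The arm moves only by the shell command python3 -m pendant 'ROWS' [FORCE]. ROWS is JSON, a list of rows, each an object with "dp": the shift along the tool's x, y, z in m, a list of three; "rotation": the turn, a rotation vector about the tool's x, y, z in rad, a list of three; "fingers": the closure, from -1 (fully open) to 1 (shut). In form: [{"dp": [x, y, z], "rotation": [rx, ry, rz], "fingers": fingers}, ...]. A call has 1 to 20 rows; each row is the pose to reach, as a shift and turn from the pose measured when the call began, along the tool's axes at that moment; what a row does not reach only later rows make up. A row lasts 1/8 s, in which the tool goes at most 62.5 mm and 10.7 degrees, less where a joint would pass 70% of its speed; a pose out of reach is approached as far as the arm can. A call with a gripper value outside its range is refused whole. The fingers move at their own pace and stop on an object; FORCE is the grip in N (left out, the last holds). Time passes only in rows, so rows that repeat a pose let the fingers close. It gives the time, the measured TCP pose, the force and the opening at its end, in the units of the state.
- arm.observe(): the state, without advancing time (a new reading comes with each control period).
- arm.get_image(name): name is "side" or "top" or "wrist"; returns the picture (480x640x3 uint8, blue, green, red); there is no depth.
- arm.camera_params(name): a dict with "camera_matrix" (3x3 intrinsics, pixels), "rvec" (rotation vector, rad) and "tvec" (3), from world to camera coordinates, as OpenCV has them. Camera axes: x right, y down, z forward; pixel columns grow to the right and rows downward; lengths in m; the calibration is good to about 2 mm. A picture is of the moment at which its call begins: read the wrist's pose just before it. camera_params takes no time and is no camera call; for the wrist camera it gives the pose at the moment of the call.
- arm.sign_off(): hands the job in, once; it reports no verdict.
The state is a dict: "clock": time; "joints": joint angles; "dq": joint speeds; "joint_efforts": joint torques, N m; "position": TCP position; "ee_rot": TCP orientation; "force": force on the tool from outside, world axes, zero at the start; "ft_torque": the same for the moment, N m; "width": opening from 0.0 (shut) to 1.0 (fully open).
Only numpy, scipy, OpenCV 4.12 (cv2) and the standard library are available. Lean on these libraries where they do the work, as an engineer would, in place of code of your own. Each camera call takes 0.05 s, during which the arm holds its last target.

### The job

Set the microscope's travelling stage on its reference line: turn the black handwheel anticlockwise (seen from its free end) until the red line on its drum has gone well past the fixed index, then turn it back clockwise and stop with the red line on the index, so that the play in the drive is taken up clockwise. Only then swing the orange clamp lever clockwise (from above) until it is tight, and let go with the red line still on the index. Leave the cups, bottles, rack and marker where they are.

Things in the scene. Friction and masses are not known exactly. Their poses are not given: they have to be found in the camera images.
- stand: White measuring microscope, fixed. Origin on the bench under the middle of its slide bed; z up, -x to the operator (robot), -y out along the handwheel's axle. Base x -110 to 210, y +-110, 50 mm high; bed x +-45, y +-155, top at 114; bracket x +-33, y -153 to -179, top 135; stage top 139; column x 128 to 203, y +-43; head and camera z 235 to 480, y +-42, x -40 to 203 (mm).
- wheel_centre (a point): Fixed point on the level axle, 100 mm above the bench, at the middle of the black handwheel's width; axes as the microscope's, axle along y. The wheel: fluted, 66 mm diameter, 28 mm wide, to be gripped across and turned about this point. On the +y side, from 20 mm off, the aluminium drum (60 mm diameter). Turning takes about 0.16 N m, in the play 0.03.
- drum_line (a point): Middle of the red line on the drum's rim, 30 mm from the axle (it runs on across the wheel); turns with the wheel, its z axis points from the axle out through the line. On the index it is straight above the axle. Clockwise (seen from the wheel's free end, looking along the microscope's +y) takes it from the top towards the microscope's +x. Starts 0.2 to 1.3 rad clockwise of the index.
- index_line (a point): The fixed black index line on the white plate on top of the bearing bracket, straight above the axle, 136 mm above the bench.
- stage (a joint): Position (m) of the black travelling stage along the microscope's y, driven 40 mm a turn, + for clockwise, stops at -0.018 and 0.030. The worn drive has play of about a twelfth of a turn (0.5 rad, 3.2 mm of stage) in which the wheel turns alone. Reads 0 with the red line on the index and the play taken up clockwise; 0.0032 if last wound anticlockwise. All stays where it is let go.
- clamp (a joint): Orange clamp lever on the bed's end away from the handwheel: angle (rad) about its vertical pivot. 0 points to the microscope's -x; grows clockwise seen from above (tip swings towards the microscope's +y); tight at a hard stop at 1.45. Starts loose at 0 to 0.35. Drags with about 2.5 N at the tip and stays where left.
- clamp_tip (a point): Point in the clamp lever's grip, 80 mm from its pivot, 148 mm above the bench, at half its height. The lever is 14 to 18 mm wide, 16 mm high and 89 mm long from the pivot; its x axis points from the tip to the pivot.
- clamp_pivot (a point): The clamp lever's vertical pivot axis at the lever's mid height; hub 24 mm diameter. All around the lever is lower than it, but for the optics over the bed's middle.
- cup_a: Loose lidded specimen cup, 62 mm diameter, 36 mm high; origin under its centre. Bystander.
- cup_b: Another, the same.
- cup_c: Another, the same. The three stand around the handwheel's end and front of the microscope.
- strip_bottle: Loose black test-strip bottle, 48 mm diameter, 115 mm high, behind the handwheel beside the base; origin under its centre. Bystander.
- dropper: Loose white dropper bottle, 34 mm diameter, 85 mm high, beyond the clamp's end; origin under its centre. Bystander.
- tube_rack: Loose red tube rack, 220 x 100 x 62 mm, tubes to 104 mm; origin under its centre. Bystander.
- marker: Loose black marker pen, 130 mm long, 15 mm thick, lying on the bench; origin under its middle. Bystander.

How it is judged:
By the outcome, as a careful person would: the job done as asked, in the order asked, and still so for the second after the job is handed in, with the robot touching nothing.
It also fails if it takes over 72 s, if anything falls off the work surface, if the arm or the gripper's body presses on something with over 40 N, if the wrist force passes 120 N, or if a joint passes its speed limit or range.

## Working session

There is one attempt and no reset: what is moved stays moved. The work goes in short steps, Python scripts to look and compute and a shell command to move; the robot and the scene stay as the last step left them, time stands still between calls to the robot, and variables do not carry over. Pictures are saved under pics/ and viewed, and the job is handed in when it is done.

```bash
mkdir -p pics; ls; python3 - <<'E'
from cell import arm
import cv2
print(arm.observe(), arm.hold_point_z)
for n in ["side","top","wrist"]:
    p=arm.camera_params(n); print(n,p)
    cv2.imwrite(f"pics/{n}0.png",arm.get_image(n))
E
```

```text
pics
{'clock': 0.0, 'joints': array([-1.31660627,  0.43520526,  0.0249867 ,  1.5740745 , -0.01159367,
        1.13400038, -0.07510394]), 'dq': array([-1.63464474e-03,  1.23915786e-03,  1.63902150e-04, -9.51154207e-05,
       -1.03905343e-03, -3.00091820e-03, -6.24598387e-04]), 'joint_efforts': array([-1.04966824e-03, -6.67855453e+01,  9.84350815e-01, -3.14460790e+01,
       -6.04917621e-02,  4.25844581e-02,  1.67920107e-04]), 'position': array([0.21816849, 0.5851026 , 0.19576492]), 'ee_rot': array([ 2.57963491e+00,  1.79131308e+00, -1.84432840e-03]), 'force': array([ 0.10540917,  0.44195693, -0.93762647]), 'ft_torque': array([-0.037534  ,  0.0193238 ,  0.05929197]), 'width': 1.0029490300475092} 0.0188
side {'camera_matrix': array([[526.85309119,   0.        , 306.57563805],
       [  0.        , 526.85309119, 244.70454291],
       [  0.        ,   0.        ,   1.        ]]), 'rvec': array([ 2.19412502, -0.84204485,  0.35879816]), 'tvec': array([-0.37143133,  0.34687094,  1.07811414])}
top {'camera_matrix': array([[486.14481221,   0.        , 316.85917213],
       [  0.        , 486.14481221, 236.69659649],
       [  0.        ,   0.        ,   1.        ]]), 'rvec': array([ 2.15727539, -2.05910053,  0.21417666]), 'tvec': array([0.048051  , 0.55317582, 0.99697074])}
wrist {'camera_matrix': array([[393.69442557,   0.        , 320.25107794],
       [  0.        , 393.69442557, 239.01430745],
       [  0.        ,   0.        ,   1.        ]]), 'rvec': array([-2.36149515, -1.64190603, -0.25460439]), 'tvec': array([-0.62462548, -0.03985105,  0.39213368])}
```

View pics/side0.png

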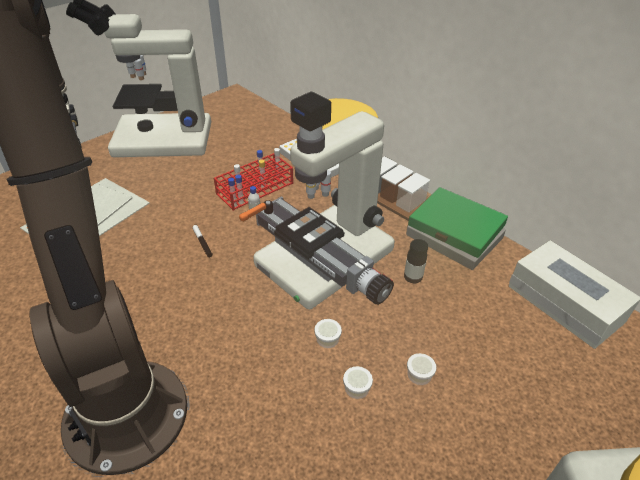

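View pics/top0.png

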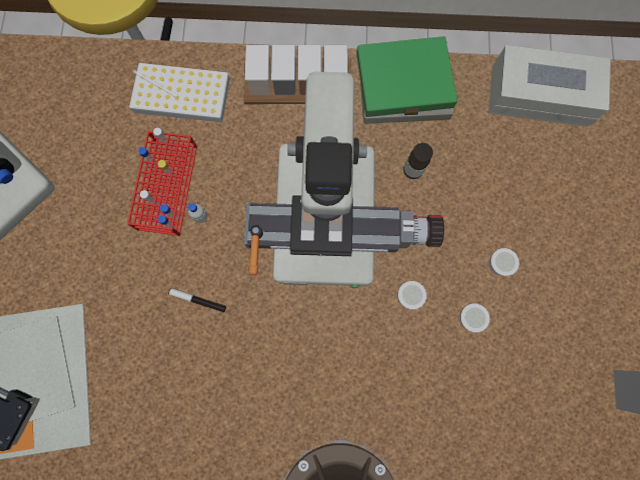

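View pics/wrist0.png

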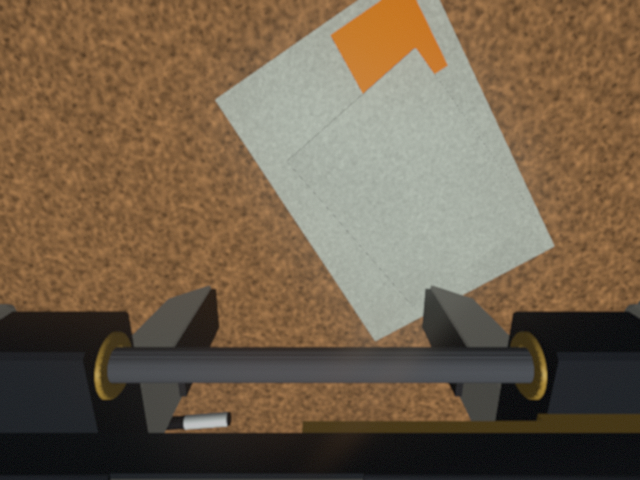

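```bash
cat > h.py <<'E'
import cv2,numpy as np
from cell import arm
from scipy.spatial.transform import Rotation as R
def ray(n,u,v,z,p=None):
    p=p or arm.camera_params(n)
    K=p["camera_matrix"];Rm=cv2.Rodrigues(p["rvec"])[0];t=p["tvec"]
    d=Rm.T@np.linalg.inv(K)@np.array([u,v,1.]); c=-Rm.T@t
    return c+d*(z-c[2])/d[2]
def proj(n,X,p=None):
    p=p or arm.camera_params(n)
    return cv2.projectPoints(np.atleast_2d(np.array(X,float)),p["rvec"],p["tvec"],p["camera_matrix"],None)[0].reshape(-1,2)
def crop(src,x0,y0,x1,y1,f,out):
    im=cv2.imread(src) if isinstance(src,str) else src
    cv2.imwrite(out,cv2.resize(im[y0:y1,x0:x1],None,fx=f,fy=f,interpolation=cv2.INTER_CUBIC))
E
python3 - <<'E'
from h import *
crop("pics/top0.png",230,180,460,300,3.4,"pics/t1.png")
crop("pics/side0.png",240,180,430,320,4,"pics/s1.png")
E
```

```text
(no output)
```

View pics/t1.png

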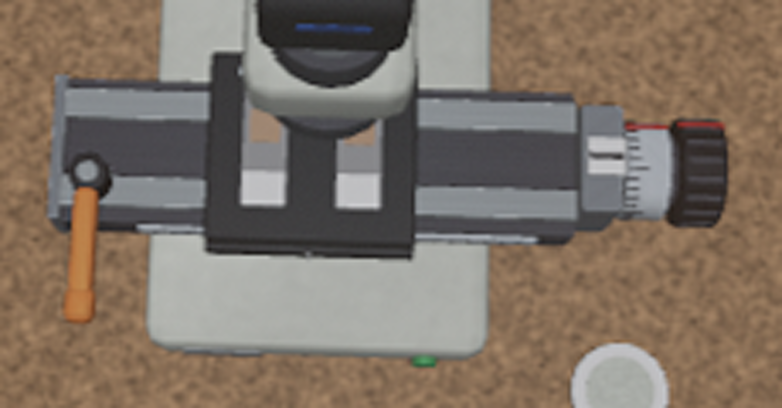

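View pics/s1.png

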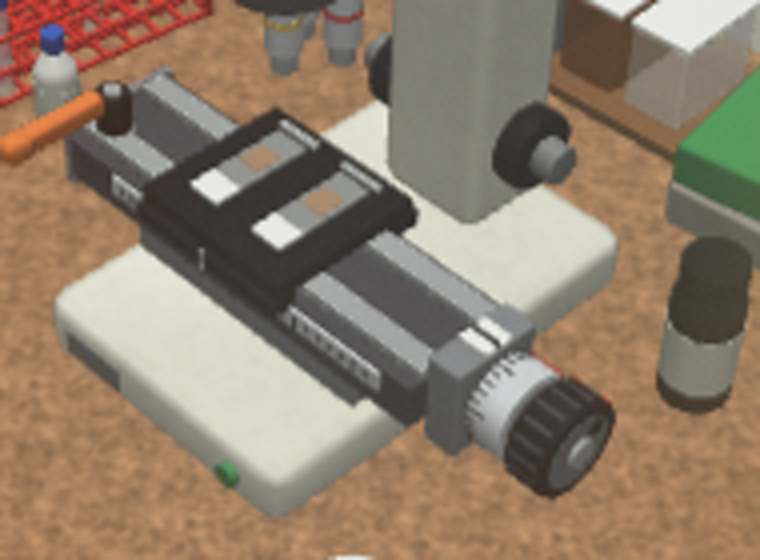

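```bash
python3 - <<'E'
from h import *
from scipy.optimize import least_squares
def T(u,v): return (230+u/3.4,180+v/3.4)
def S(u,v): return (240+u/4,180+v/4)
obs=[("top",T(605,155),(0,-.166,.136)),("side",S(488,333),(0,-.166,.136)),
("top",T(577,95),(.045,-.154,.114)),("top",T(570,242),(-.045,-.154,.114)),
("top",T(150,347),(-.108,.108,.045)),("top",T(486,353),(-.108,-.108,.045))]
P={n:arm.camera_params(n) for n in("top","side")}
def f(q):
    r=[]
    for n,uv,X in obs:
        c,s=np.cos(q[2]),np.sin(q[2])
        W=[q[0]+c*X[0]-s*X[1],q[1]+s*X[0]+c*X[1],X[2]]
        r+=list(proj(n,W,P[n])[0]-uv)
    return np.array(r)
s=least_squares(f,[.6,0,0]);print(s.x,np.round(f(s.x),1))
print("index",ray("top",*T(605,155),.136),ray("side",*S(488,333),.136))
print("pivot",ray("top",*T(90,170),.158),ray("side",*S(115,90),.158))
print("tip end",ray("top",*T(78,318),.148), ray("side",*S(8,148),.148))
print("wheel l/r mid",ray("top",*T(677,172),.12),ray("top",*T(727,172),.12))
for n,uv,z in[("a",(412,295),.036),("b",(475,318),.036),("c",(505,262),.036),("strip",(420,153),.115),("drop",(195,208),.085)]: print(n,ray("top",*uv,z))
print(arm.observe()["clock"])
E
```

```text
[0.56030209 0.05755202 0.02404774] [-0.5  0.4 -2.5  0.6 -0.3 -0.7  2.3 -1.4 -0.8 -0.4  0.7  0.1]
index [ 0.56521072 -0.10939918  0.136     ] [ 0.56999662 -0.11086926  0.136     ]
pivot [0.53711824 0.19183105 0.158     ] [0.53543683 0.18280601 0.158     ]
tip end [0.452194   0.19379921 0.148     ] [0.45773633 0.19266973 0.148     ]
wheel l/r mid [ 0.56062041 -0.15559479  0.12      ] [ 0.56201455 -0.18561546  0.12      ]
a [ 0.43589178 -0.13736852  0.036     ]
b [ 0.39307469 -0.27227766  0.036     ]
c [ 0.51750456 -0.34039933  0.036     ]
strip [ 0.73022177 -0.13753496  0.115     ]
drop [0.59523409 0.33693629 0.085     ]
0.15
```

```bash
cat >> h.py <<'E'
YAW=0.024
def D(phi,extra=0): return R.from_euler('z',YAW+extra)*R.from_euler('y',phi)*R.from_euler('x',np.pi)
def go(*targets):
    s=arm.observe(); p0=s["position"];R0=R.from_rotvec(s["ee_rot"])
    print("t",round(s["clock"],2),"p",np.round(p0,4),"F",np.round(s["force"],1),"w",round(s["width"],3))
    for p,Rt in targets:
        print(np.round(R0.inv().apply(np.array(p)-p0),4).tolist(), np.round((R0.inv()*Rt).as_rotvec(),4).tolist())
E
python3 - <<'E'
from h import *
go(([.38,.35,.40],D(0,.7)),([.38,-.17,.40],D(0)),([.50,-.17,.32],D(0)))
E
```

```text
t 0.15 p [0.2182 0.5852 0.1959] F [-0.3  0.2  0.2] w 1.001
[-0.1641, 0.2338, -0.2038] [0.0004, 0.0012, 0.49]
[-0.6514, 0.4154, -0.2032] [0.0008, 0.001, 1.19]
[-0.6094, 0.5279, -0.1233] [0.0008, 0.001, 1.19]
```

```bash
python3 -m pendant '[{"dp":[-0.05,0.08,-0.2],"rotation":[0,0,0.1],"fingers":-1},{"dp":[-0.05,0.08,-0.2],"rotation":[0,0,0.2],"fingers":-1},{"dp":[-0.164,0.234,-0.204],"rotation":[0,0,0.35],"fingers":-1},{"dp":[-0.164,0.234,-0.204],"rotation":[0,0,0.49],"fingers":-1},{"dp":[-0.164,0.234,-0.204],"rotation":[0,0,0.49],"fingers":-1},{"dp":[-0.164,0.234,-0.204],"rotation":[0,0,0.49],"fingers":-1},{"dp":[-0.651,0.415,-0.203],"rotation":[0,0,1.19],"fingers":-1},{"dp":[-0.651,0.415,-0.203],"rotation":[0,0,1.19],"fingers":-1},{"dp":[-0.651,0.415,-0.203],"rotation":[0,0,1.19],"fingers":-1},{"dp":[-0.651,0.415,-0.203],"rotation":[0,0,1.19],"fingers":-1},{"dp":[-0.651,0.415,-0.203],"rotation":[0,0,1.19],"fingers":-1},{"dp":[-0.651,0.415,-0.203],"rotation":[0,0,1.19],"fingers":-1},{"dp":[-0.651,0.415,-0.203],"rotation":[0,0,1.19],"fingers":-1},{"dp":[-0.651,0.415,-0.203],"rotation":[0,0,1.19],"fingers":-1},{"dp":[-0.651,0.415,-0.203],"rotation":[0,0,1.19],"fingers":-1},{"dp":[-0.609,0.528,-0.123],"rotation":[0,0,1.19],"fingers":-1},{"dp":[-0.609,0.528,-0.123],"rotation":[0,0,1.19],"fingers":-1},{"dp":[-0.609,0.528,-0.123],"rotation":[0,0,1.19],"fingers":-1}]' 30
python3 - <<'E'
from h import *
print(arm.observe()["joints"].round(3))
cv2.imwrite("pics/w1.png",arm.get_image("wrist"))
p=arm.camera_params("wrist");print(p["rvec"],p["tvec"])
Rm=cv2.Rodrigues(p["rvec"])[0];print(-Rm.T@p["tvec"])
go(([.5,-.17,.32],D(0)))
E
```

```text
clock: 2.4
position: [0.5021, -0.1679, 0.3157]
ee_rot: [3.137, 0.042, -0.011]
force: [-0.2, 0.3, 0.4]
width: 1.002
[-0.584  0.284  1.065  1.662 -0.247  1.35   0.545]
[-2.82872035e+00 -4.04352566e-02  2.64009603e-03] [-0.49644625 -0.24969093  0.45269699]
[ 0.5021178  -0.08457893  0.50444338]
t 2.45 p [ 0.5024 -0.1679  0.3156] F [ 0.4  1.9 -1.7] w 1.002
[-0.0025, 0.002, -0.0044] [0.004, 0.0065, 0.0027]
```

View pics/w1.png

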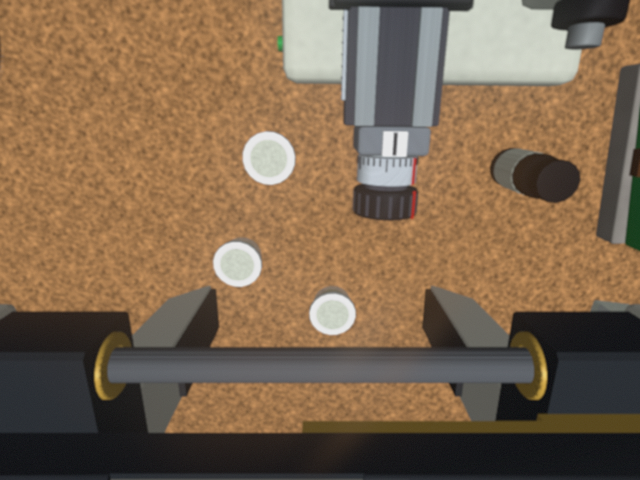

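```bash
python3 - <<'E'
from h import *
crop("pics/w1.png",330,100,450,230,5,"pics/w1c.png")
E
```

```text
(no output)
```

View pics/w1c.png

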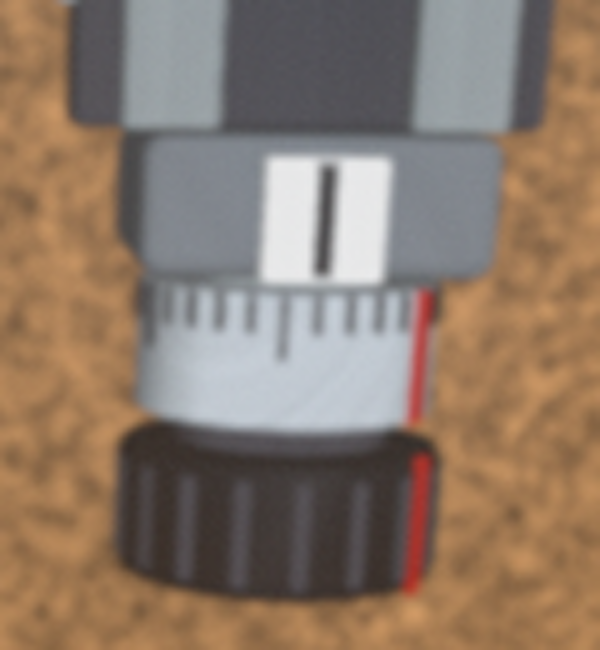

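```bash
cat >> h.py <<'E'
def SP(q,X):
    X=np.atleast_2d(X);c,s=np.cos(q[2]),np.sin(q[2])
    return np.c_[q[0]+c*X[:,0]-s*X[:,1],q[1]+s*X[:,0]+c*X[:,1],X[:,2]]
def circ(q,y,r):
    a=np.linspace(-np.pi,np.pi,721)
    return SP(q,np.c_[r*np.sin(a),0*a+y,.1+r*np.cos(a)])
E
python3 - <<'E'
from h import *
from scipy.optimize import least_squares
im=lambda u,v:np.array([330+u/5,100+v/5])
p=dict(camera_matrix=arm.camera_params("wrist")["camera_matrix"],rvec=np.array([-2.82872035e+00,-4.04352566e-02,2.64009603e-03]),tvec=np.array([-0.49644625,-0.24969093,0.45269699]))
print("idx",ray("wrist",*im(327,168),.136,p),ray("wrist",*im(321,272),.136,p))
# q: wheel centre x,y,yaw  (frame origin at wheel centre)
def f(q):
    r=[]
    uv=proj("wrist",circ(q,0,.033),p); i=uv[:,1]<215
    r+=[uv[:,0].min()-im(118,0)[0],uv[:,0].max()-im(437,0)[0]]
    top=proj("wrist",SP(q,[[0,.014,.133],[0,-.014,.133]]),p)
    r+=[top[1,1]-im(0,597)[1], top[0,1]-im(0,452)[1]]
    idx=proj("wrist",SP(q,[[0,.05,.136],[0,.076,.136]]),p)
    # horizontal only
    r+=[idx[0,0]-im(321,272)[0],idx[1,0]-im(327,168)[0]]
    return np.array(r)
s=least_squares(f,[.566,-.171,.024]);print(s.x,f(s.x).round(2))
q=s.x
for a in np.arange(.8,1.6,.1):
    print(round(a,2),proj("wrist",SP(q,[[.03*np.sin(a),.035,.1+.03*np.cos(a)]]),p).round(1), proj("wrist",SP(q,[[.033*np.sin(a),0,.1+.033*np.cos(a)]]),p).round(1))
print("line drum",im(416,355),"wheel",im(417,525))
E
```

```text
idx [ 0.56826858 -0.10151114  0.136     ] [ 0.56876105 -0.11998529  0.136     ]
[ 0.56967017 -0.16824962  0.0265782 ] [-0.16  0.26 -0.29  0.29 -0.3   0.2 ]
0.8 [[412.6 166.8]] [[412.7 202.8]]
0.9 [[414.2 166.5]] [[414.3 202.3]]
1.0 [[415.4 166.2]] [[415.7 201.7]]
1.1 [[416.3 165.8]] [[416.6 201.1]]
1.2 [[416.9 165.5]] [[417.3 200.5]]
1.3 [[417.2 165.1]] [[417.6 199.8]]
1.4 [[417.2 164.7]] [[417.6 199.1]]
1.5 [[416.9 164.4]] [[417.3 198.5]]
line drum [413.2 171. ] wheel [413.4 205. ]
```

```bash
cat >> h.py <<'E'
YAW=0.026
C=np.array([.569,-.1685,.1])
def W(phi,back=0):
    Rt=D(phi); return (C+Rt.apply([0,0,.0188-back]),Rt)
E
python3 - <<'E'
from h import *
go(W(.5,.14),W(.5,0))
E
```

```text
t 2.45 p [ 0.5024 -0.1679  0.3156] F [ 0.4  1.9 -1.7] w 1.002
[0.1254, 0.0019, 0.1084] [0.004, -0.4935, -0.0003]
[0.0591, 0.0014, 0.2317] [0.004, -0.4935, -0.0003]
```

```bash
python3 -m pendant '[{"dp":[0.05,0,0.02],"rotation":[0,-0.18,0],"fingers":-1},{"dp":[0.1,0.002,0.06],"rotation":[0,-0.36,0],"fingers":-1},{"dp":[0.125,0.002,0.1],"rotation":[0.004,-0.493,0],"fingers":-1},{"dp":[0.125,0.002,0.108],"rotation":[0.004,-0.493,0],"fingers":-1},{"dp":[0.125,0.002,0.108],"rotation":[0.004,-0.493,0],"fingers":-1}]'
python3 - <<'E'
from h import *
print(arm.observe()["joints"].round(3))
cv2.imwrite("pics/w2.png",arm.get_image("wrist"))
go(W(.5,.14),W(.5,0))
E
```

```text
clock: 3.08
position: [0.6263, -0.1665, 0.2009]
ee_rot: [3.035, 0.04, -0.789]
force: [-0.3, 0.3, 0.2]
width: 0.993
[-0.203  0.962  0.886  0.988 -0.432  1.889  0.56 ]
t 3.12 p [ 0.6263 -0.1675  0.205 ] F [-0.7 -0.1  0.9] w 0.996
[0.0, -0.0005, -0.0016] [0.0006, 0.0031, -0.0011]
[0.0005, -0.0006, 0.1384] [0.0006, 0.0031, -0.0011]
```

View pics/w2.png

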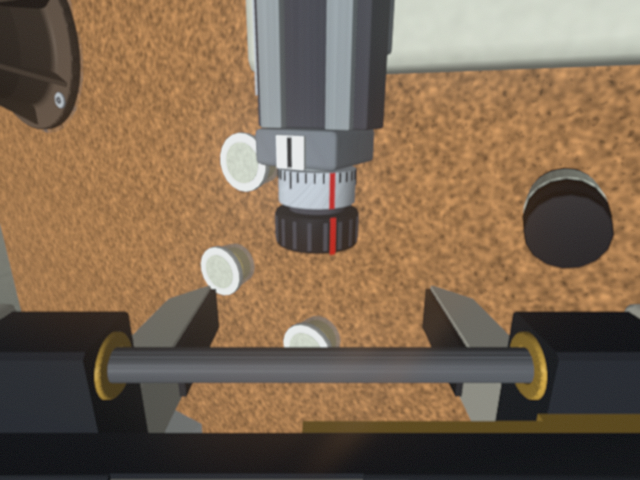

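```bash
python3 - <<'E'
from h import *
p=arm.camera_params("wrist")
crop("pics/w2.png",260,120,380,260,5,"pics/w2c.png")
q=[C[0],C[1],YAW]
uv=proj("wrist",circ(q,0,.033),p);print(uv[:,0].min(),uv[:,0].max())
print(proj("wrist",SP(q,[[0,.05,.136],[0,.076,.136]]),p))
for a in (.7,.8,.9,1.): print(a,proj("wrist",SP(q,[[.03*np.sin(a),.03,.1+.03*np.cos(a)],[.033*np.sin(a),0,.1+.033*np.cos(a)]]),p).round(1).tolist())
E
```

```text
279.44872030781795 361.21492170717545
[[295.42555371 161.68677102]
 [294.68574398 122.75085359]]
0.7 [[328.5, 189.6], [329.2, 230.9]]
0.8 [[332.6, 189.4], [333.5, 230.6]]
0.9 [[336.4, 189.1], [337.7, 230.1]]
1.0 [[340.1, 188.8], [341.6, 229.6]]
```

View pics/w2c.png

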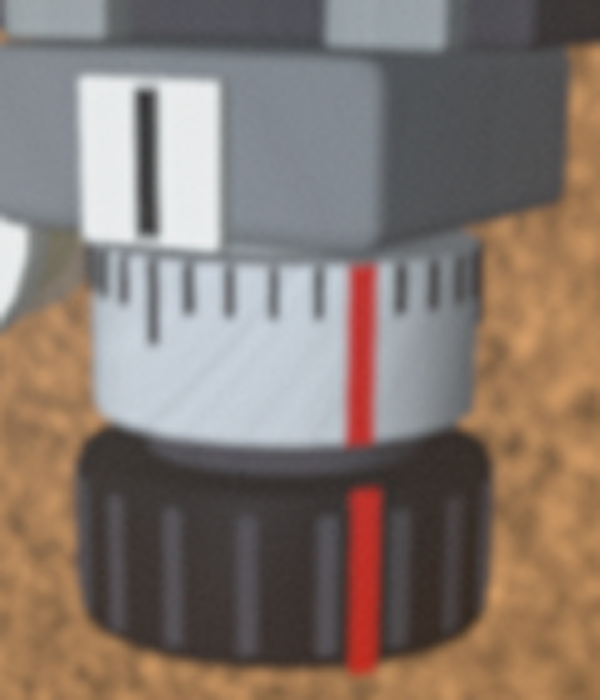

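```bash
python3 - <<'E'
from h import *
go(W(.5,.14),W(.5,.0))
p=arm.camera_params("wrist")
im=arm.get_image("wrist")
crop(im,260,120,380,260,5,"pics/w3c.png")
q=[C[0],C[1],YAW]
uv=proj("wrist",circ(q,0,.033),p);print(uv[:,0].min(),uv[:,0].max())
print(proj("wrist",SP(q,[[0,.05,.136],[0,.076,.136]]),p))
E
```

```text
t 3.12 p [ 0.6263 -0.1675  0.205 ] F [-0.7 -0.1  0.9] w 0.996
[0.0, -0.0005, -0.0016] [0.0006, 0.0031, -0.0011]
[0.0005, -0.0006, 0.1384] [0.0006, 0.0031, -0.0011]
279.44872030781795 361.21492170717545
[[295.42555371 161.68677102]
 [294.68574398 122.75085359]]
```

View pics/w3c.png

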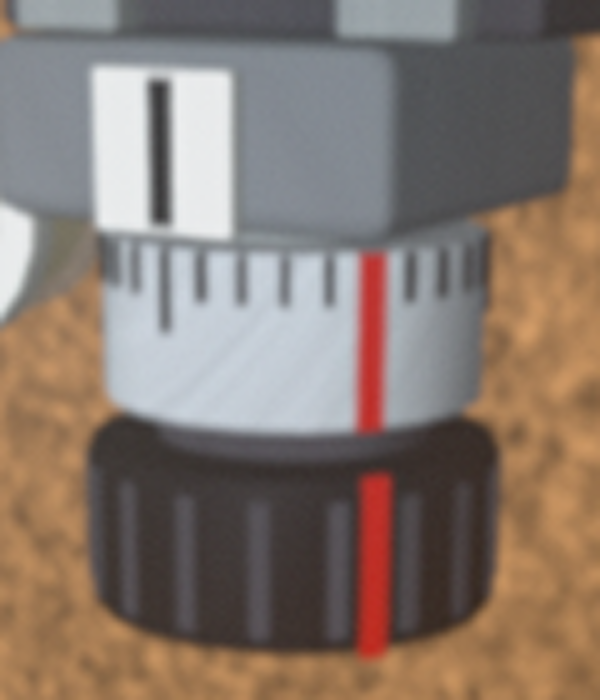

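```bash
sed -i 's/C=np.array(\[.569/C=np.array([.5675/' h.py; python3 - <<'E'
from h import *
go(W(.5,.0))
E
```

```text
t 3.17 p [ 0.6264 -0.1679  0.2078] F [-0.3  0.6  2.5] w 0.996
[-0.0001, -0.001, 0.1417] [0.001, -0.0012, -0.0019]
```

```bash
python3 -m pendant '[{"dp":[0,-0.001,0.05],"rotation":[0,0,0],"fingers":-1},{"dp":[0,-0.001,0.09],"rotation":[0,0,0],"fingers":-1},{"dp":[0,-0.001,0.12],"rotation":[0,0,0],"fingers":-1},{"dp":[0,-0.001,0.1415],"rotation":[0,0,0],"fingers":-1},{"dp":[0,-0.001,0.1415],"rotation":[0,0,0],"fingers":-1},{"dp":[0,-0.001,0.1415],"rotation":[0,0,0],"fingers":-1}]'
python3 - <<'E'
from h import *
print(arm.observe()["joints"].round(3))
go(W(.5,.0))
p=arm.camera_params("wrist")
cv2.imwrite("pics/w4.png",arm.get_image("wrist"))
q=[C[0],C[1],YAW]
uv=proj("wrist",circ(q,0,.033),p);print(uv[:,0].min(),uv[:,0].max())
E
```

```text
clock: 3.92
position: [0.5599, -0.1689, 0.0865]
ee_rot: [3.038, 0.037, -0.766]
force: [0.0, -0.2, 0.5]
width: 1.001
[-0.286  0.95   0.874  1.365 -0.436  1.56   0.628]
t 3.92 p [ 0.5599 -0.1689  0.0865] F [ 0.  -0.2  0.5] w 1.001
[0.0002, -0.0002, 0.0033] [0.0015, -0.0057, -0.0018]
251.16934640049095 389.29117987190597
```

View pics/w4.png

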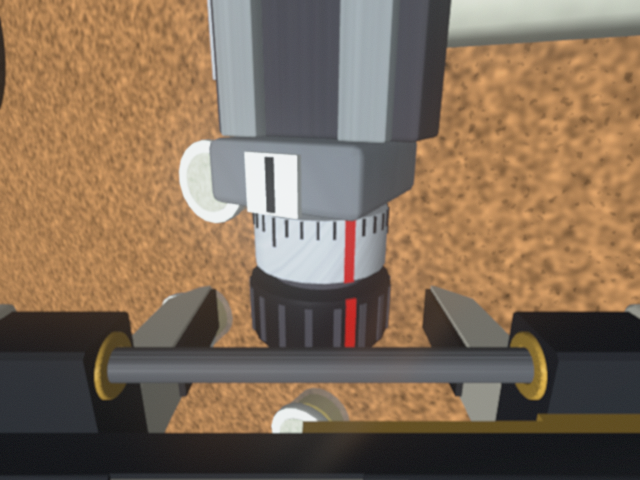

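```bash
python3 -m pendant '[{"dp":[0,0,0.003],"rotation":[0,0,0],"fingers":1},{"dp":[0,0,0.003],"rotation":[0,0,0],"fingers":1},{"dp":[0,0,0.003],"rotation":[0,0,0],"fingers":1},{"dp":[0,0,0.003],"rotation":[0,0,0],"fingers":1},{"dp":[0,0,0.003],"rotation":[0,0,0],"fingers":1},{"dp":[0,0,0.003],"rotation":[0,0,0],"fingers":1}]' 30
python3 - <<'E'
from h import *
go(W(.5,.0))
for d in (.15,.3,.45,.6,.75,.9,1.05): print(d, round(.0188*np.sin(d),4),round(.0188*(np.cos(d)-1),4))
E
```

```text
clock: 4.72
position: [0.558, -0.1692, 0.0835]
ee_rot: [3.037, 0.037, -0.769]
force: [-3.4, 1.2, 3.9]
width: 0.655
t 4.72 p [ 0.558  -0.1692  0.0835] F [-3.4  1.2  3.9] w 0.655
[0.0004, -0.0004, -0.0002] [0.0015, -0.0043, -0.0022]
0.15 0.0028 -0.0002
0.3 0.0056 -0.0008
0.45 0.0082 -0.0019
0.6 0.0106 -0.0033
0.75 0.0128 -0.005
0.9 0.0147 -0.0071
1.05 0.0163 -0.0094
```

```bash
python3 - <<'E'
from h import *
cv2.imwrite("pics/w5.png",arm.get_image("wrist"))
im=arm.get_image("side"); crop(im,280,180,480,330,4,"pics/s5.png")
print(arm.observe()["width"],arm.observe()["force"])
E
```

```text
0.652558736868987 [-2.93729069  0.34346945  2.87006606]
```

View pics/w5.png

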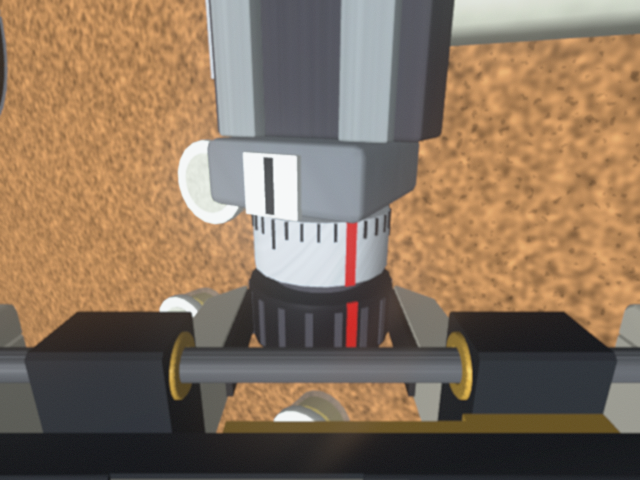

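View pics/s5.png

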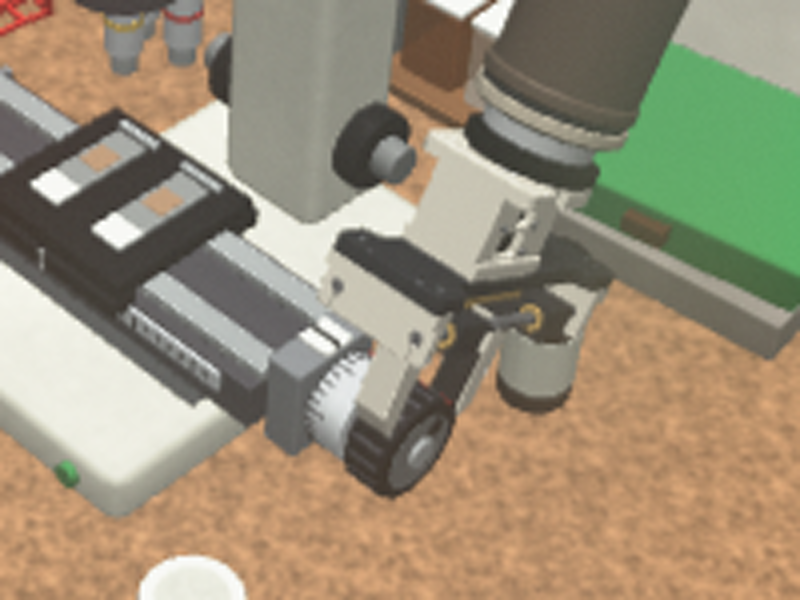

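```bash
python3 -m pendant '[{"dp":[0.0028,0,-0.0002],"rotation":[0,0.15,0],"fingers":1},{"dp":[0.0056,0,-0.0008],"rotation":[0,0.3,0],"fingers":1},{"dp":[0.0082,0,-0.0019],"rotation":[0,0.45,0],"fingers":1},{"dp":[0.0082,0,-0.0019],"rotation":[0,0.45,0],"fingers":1}]'
python3 - <<'E'
from h import *
print(arm.observe()["joints"].round(3))
cv2.imwrite("pics/w6.png",arm.get_image("wrist"))
go(W(.05))
E
```

```text
clock: 5.32
position: [0.5662, -0.1685, 0.0818]
ee_rot: [3.139, 0.036, -0.062]
force: [1.8, -1.9, -6.7]
width: 0.647
[-0.379  0.662  0.892  1.801 -0.579  1.009  0.772]
t 5.38 p [ 0.5662 -0.1685  0.0817] F [-0.9  0.  -0.3] w 0.65
[0.0004, 0.0, 0.0005] [0.0015, -0.0071, -0.0019]
```

View pics/w6.png

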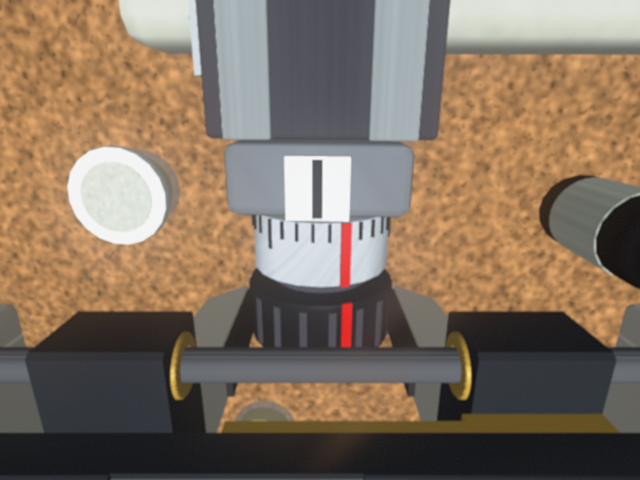

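```bash
python3 -m pendant '[{"dp":[0.0028,0,-0.0002],"rotation":[0,0.15,0],"fingers":1},{"dp":[0.0056,0,-0.0008],"rotation":[0,0.3,0],"fingers":1},{"dp":[0.0082,0,-0.0019],"rotation":[0,0.45,0],"fingers":1},{"dp":[0.0106,0,-0.0033],"rotation":[0,0.6,0],"fingers":1},{"dp":[0.0106,0,-0.0033],"rotation":[0,0.6,0],"fingers":1}]'
python3 - <<'E'
from h import *
print(arm.observe()["joints"].round(3))
cv2.imwrite("pics/w7.png",arm.get_image("wrist"))
go(W(-.55))
E
```

```text
clock: 6.0
position: [0.5782, -0.1676, 0.0798]
ee_rot: [-3.022, -0.04, -0.768]
force: [-19.6, 4.2, 17.1]
width: 0.681
[ 0.212  0.359  0.122  2.229 -1.205  0.235  1.485]
t 6.05 p [ 0.5781 -0.1676  0.0798] F [-21.5   9.   29.7] w 0.68
[0.0013, 0.0005, -0.0041] [-0.0178, 0.0497, -0.0058]
```

View pics/w7.png

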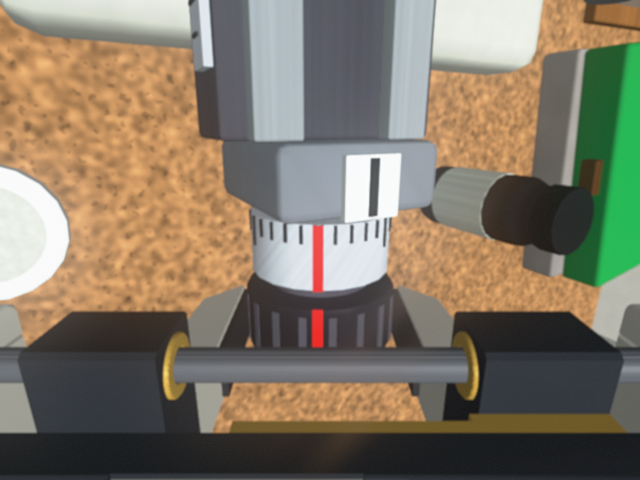

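```bash
python3 -m pendant '[{"dp":[0,0,-0.002],"rotation":[0,0,0],"fingers":-1},{"dp":[0,0,-0.004],"rotation":[0,0,0],"fingers":-1},{"dp":[0.001,0,-0.004],"rotation":[0,0,0],"fingers":-1},{"dp":[0.001,0,-0.004],"rotation":[0,0,0],"fingers":-1}]'
python3 - <<'E'
from h import *
cv2.imwrite("pics/w8.png",arm.get_image("wrist"))
go(W(-.55),W(-.35),W(-.1),W(.1))
E
```

```text
clock: 6.55
position: [0.5777, -0.1672, 0.0836]
ee_rot: [-3.02, -0.04, -0.771]
force: [-1.1, 0.7, -0.3]
width: 0.994
t 6.6 p [ 0.5776 -0.1671  0.0835] F [ 0.  -0.5 -0.9] w 0.999
[0.0, 0.0011, -0.0006] [-0.0181, 0.0501, -0.0046]
[-0.0037, 0.0011, -0.0007] [-0.0185, -0.1499, -0.0027]
[-0.0083, 0.0011, -0.002] [-0.0188, -0.3999, -0.0004]
[-0.0116, 0.0011, -0.0038] [-0.0189, -0.5999, 0.0015]
```

View pics/w8.png

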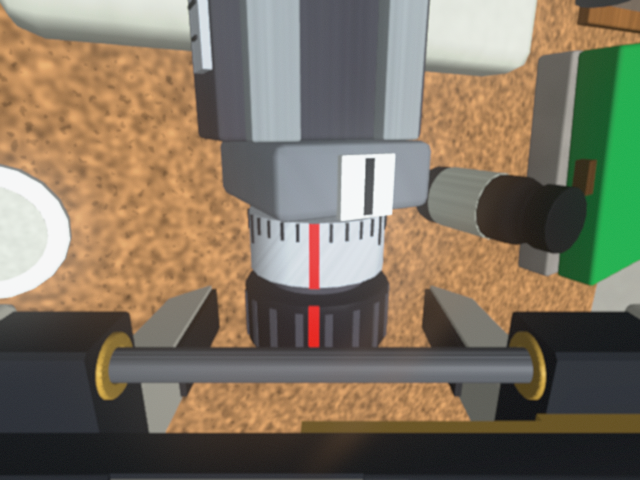

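```bash
python3 -m pendant '[{"dp":[-0.0037,0.001,-0.0007],"rotation":[-0.018,-0.15,0],"fingers":-1},{"dp":[-0.0065,0.001,-0.0013],"rotation":[-0.018,-0.3,0],"fingers":-1},{"dp":[-0.009,0.001,-0.0024],"rotation":[-0.018,-0.45,0],"fingers":-1},{"dp":[-0.0116,0.001,-0.0038],"rotation":[-0.019,-0.6,0],"fingers":-1},{"dp":[-0.0116,0.001,-0.0038],"rotation":[-0.019,-0.6,0],"fingers":-1},{"dp":[-0.0116,0.001,-0.0038],"rotation":[-0.019,-0.6,0],"fingers":-1}]'
python3 - <<'E'
from h import *
print(arm.observe()["joints"].round(3))
p=arm.camera_params("wrist")
cv2.imwrite("pics/w9.png",arm.get_image("wrist"))
q=[C[0],C[1],YAW]
uv=proj("wrist",circ(q,0.01,.033),p);print(uv[:,0].min(),uv[:,0].max())
go(W(.1))
E
```

```text
clock: 7.35
position: [0.5654, -0.1685, 0.0804]
ee_rot: [3.135, 0.044, -0.156]
force: [0.0, -0.4, 0.2]
width: 1.002
[-0.27   0.636  0.704  1.738 -0.42   1.031  0.62 ]
247.1119555281831 390.75954217759806
t 7.4 p [ 0.5646 -0.169   0.0809] F [-0.1  0.2 -0. ] w 0.999
[0.0009, -0.0004, -0.0005] [0.0002, -0.0011, 0.0002]
```

View pics/w9.png

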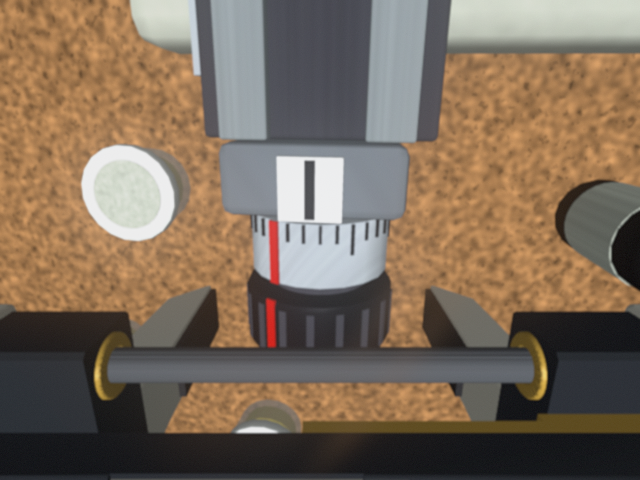

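```bash
python3 -m pendant '[{"dp":[0,0,0],"rotation":[0,0,0],"fingers":1},{"dp":[0,0,0],"rotation":[0,0,0],"fingers":1},{"dp":[0,0,0],"rotation":[0,0,0],"fingers":1},{"dp":[0,0,0],"rotation":[0,0,0],"fingers":1},{"dp":[0,0,0],"rotation":[0,0,0],"fingers":1},{"dp":[0.0028,0,-0.0002],"rotation":[0,0.15,0],"fingers":1},{"dp":[0.0056,0,-0.0008],"rotation":[0,0.3,0],"fingers":1},{"dp":[0.0075,0,-0.0015],"rotation":[0,0.41,0],"fingers":1},{"dp":[0.0075,0,-0.0015],"rotation":[0,0.41,0],"fingers":1}]' 40
python3 - <<'E'
from h import *
print(arm.observe()["joints"].round(3))
cv2.imwrite("pics/w10.png",arm.get_image("wrist"))
go(W(-.3))
E
```

```text
clock: 8.52
position: [0.5723, -0.169, 0.0837]
ee_rot: [-3.098, -0.039, -0.494]
force: [-8.0, 1.0, 18.6]
width: 0.629
[-0.142  0.399  0.52   2.104 -0.694  0.478  0.929]
t 8.57 p [ 0.5724 -0.169   0.0836] F [-9.3  3.2 22.3] w 0.629
[0.0002, -0.0006, 0.0017] [-0.0008, -0.0146, -0.0005]
```

View pics/w10.png

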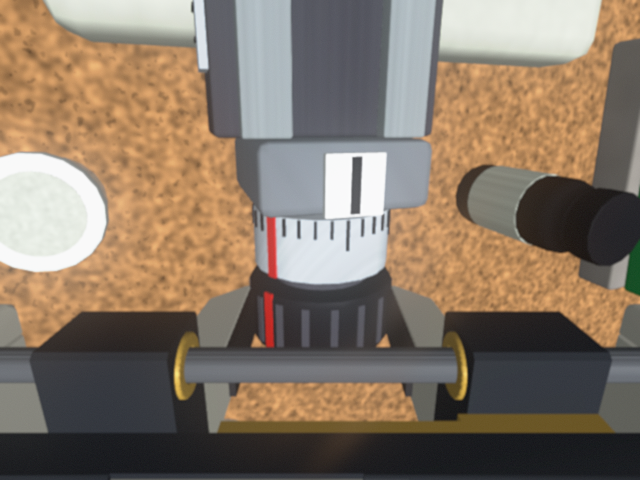

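```bash
cat >> h.py <<'E'
def ang(p,line,edges,vrow=None):
    """line (u,v) on drum; edges (ul,ur) drum silhouette; corrects lateral shift"""
    q=[C[0],C[1],YAW]
    a=np.linspace(-1.7,1.7,1701)
    best=None
    for y in np.arange(.02,.05,.0025):
        uv=proj("wrist",SP(q,np.c_[.03*np.sin(a),0*a+y,.1+.03*np.cos(a)]),p)
        cv=circ(q,y,.03); e=proj("wrist",cv,p)[:,0]; sh=(edges[0]+edges[1]-e.min()-e.max())/2
        d=np.hypot(uv[:,0]+sh-line[0],uv[:,1]-line[1]); i=d.argmin()
        if best is None or d[i]<best[0]: best=(d[i],a[i],y,sh,e.min(),e.max())
    return np.round(best,3)
E
python3 - <<'E'
from h import *
p=arm.camera_params("wrist")
crop("pics/w10.png",230,140,410,290,4,"pics/w10c.png")
print(ang(p,(273,245),(256,388)))
print(proj("wrist",SP([C[0],C[1],YAW],[[0,.05,.136],[0,.076,.136]]),p))
go(W(.2))
E
```

```text
[ 1.15300e+00 -1.01600e+00  3.20000e-02  3.22800e+00  2.51831e+02
  3.85713e+02]
[[349.61794575 207.40904737]
 [351.38905357 132.15802845]]
t 8.57 p [ 0.5724 -0.169   0.0836] F [-9.3  3.2 22.3] w 0.629
[-0.0088, -0.0006, -0.0008] [-0.0009, -0.5146, -0.0003]
```

View pics/w10c.png

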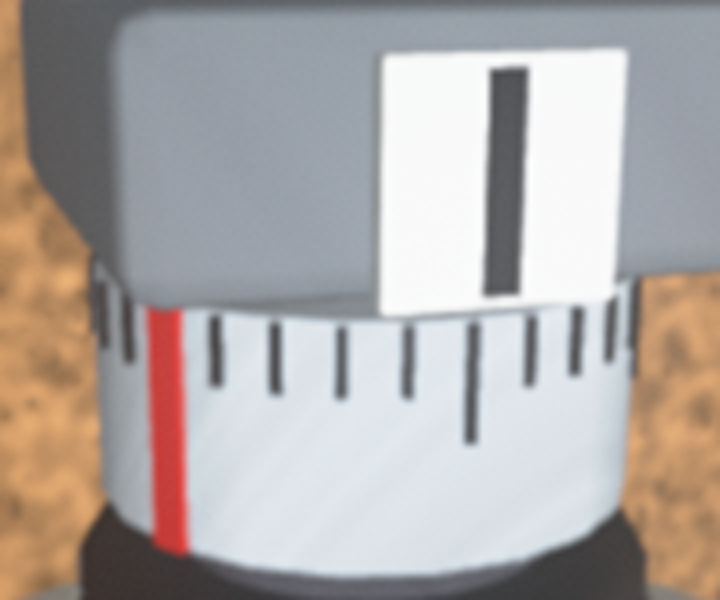

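```bash
python3 -m pendant '[{"dp":[-0.0028,0,-0.0008],"rotation":[0,-0.15,0],"fingers":1},{"dp":[-0.0056,0,-0.0015],"rotation":[0,-0.3,0],"fingers":1},{"dp":[-0.0082,0,-0.0025],"rotation":[0,-0.45,0],"fingers":1},{"dp":[-0.009,0,-0.003],"rotation":[0,-0.5,0],"fingers":1},{"dp":[-0.009,0,-0.003],"rotation":[0,-0.5,0],"fingers":1},{"dp":[-0.009,0,-0.003],"rotation":[0,-0.5,0],"fingers":1}]'
python3 - <<'E'
from h import *
p=arm.camera_params("wrist")
im=arm.get_image("wrist");crop(im,230,140,410,290,4,"pics/w11c.png")
print(proj("wrist",SP([C[0],C[1],YAW],[[0,.05,.136],[0,.076,.136]]),p))
go(W(.2))
E
```

```text
clock: 9.32
position: [0.5645, -0.1692, 0.0862]
ee_rot: [3.127, 0.042, -0.286]
force: [-0.8, 3.8, 24.1]
width: 0.586
[[301.96500244 205.7575294 ]
 [301.04560402 131.60935541]]
t 9.38 p [ 0.5645 -0.1692  0.0863] F [-1.1  3.9 23. ] w 0.586
[0.0001, -0.0006, 0.0047] [-0.001, -0.0178, 0.0008]
```

View pics/w11c.png

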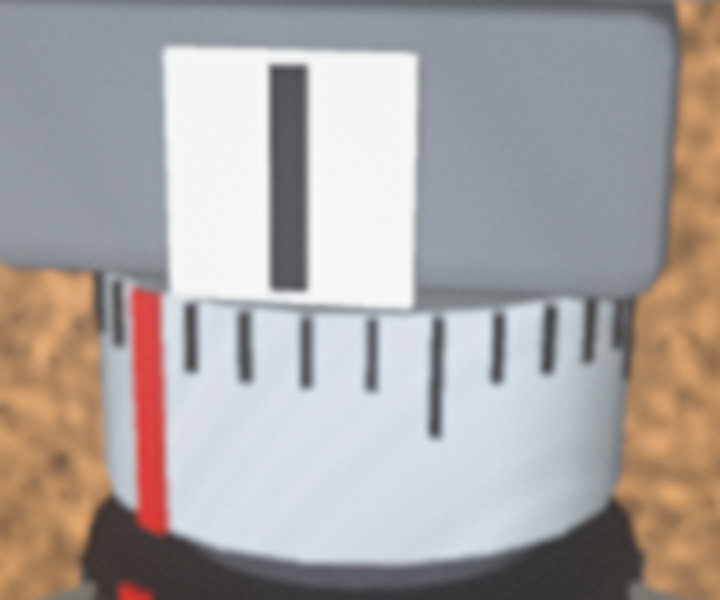

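```bash
python3 - <<'E'
from h import *
im=arm.get_image("side")
s=arm.observe();R0=R.from_rotvec(s["ee_rot"]);p0=s["position"]
pts=[p0,p0+R0.apply([0,0,-.0188]),C]+[p0+R0.apply([sx*s["width"]*.046,-sy*.0095*-1,d]) for sx in(-1,1) for sy in (1,) for d in(0,-.0188)]
uv=proj("side",pts);print(uv.round(1).tolist())
x0,y0,f=330,215,6
big=cv2.resize(im[y0:y0+100,x0:x0+110],None,fx=f,fy=f,interpolation=cv2.INTER_CUBIC)
for k,(u,v) in enumerate(uv): cv2.circle(big,(int((u-x0+.5)*f),int((v-y0+.5)*f)),4,[(0,0,255),(0,255,0),(255,0,0),(255,0,255),(255,255,0),(255,0,255),(255,255,0)][k],-1)
cv2.imwrite("pics/s12.png",big)
E
```

```text
[[377.4, 293.3], [379.1, 287.0], [378.6, 288.4], [372.9, 300.3], [374.6, 294.0], [388.0, 290.9], [389.8, 284.7]]
```

View pics/s12.png

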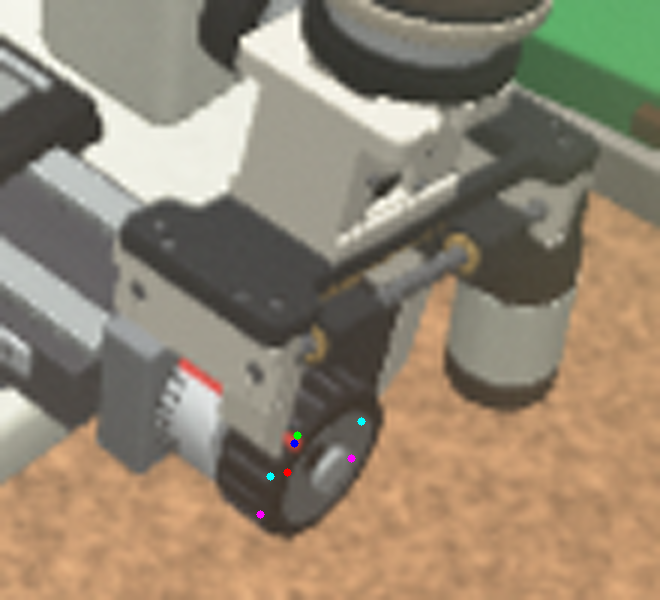

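```bash
python3 - <<'E'
from h import *
p=arm.camera_params("wrist")
print(ang(p,(267.5,240),(255,387)))
E
python3 -m pendant '[{"dp":[0,0,0],"rotation":[0,0,0],"fingers":-1},{"dp":[0,0,0],"rotation":[0,0,0],"fingers":-1},{"dp":[0,0,0],"rotation":[0,0,0],"fingers":-1},{"dp":[0,0,0.003],"rotation":[0,0,0],"fingers":-1}]'
python3 - <<'E'
from h import *
go(W(0),W(-.2),W(-.2,-.004),W(-.2,-.008))
E
```

```text
[ 9.33000e-01 -6.38000e-01  3.20000e-02  1.08000e+00  2.54222e+02
  3.85617e+02]
clock: 9.93
position: [0.5639, -0.1692, 0.083]
ee_rot: [3.127, 0.042, -0.286]
force: [0.6, -0.3, 0.6]
width: 0.967
t 9.93 p [ 0.5639 -0.1692  0.083 ] F [ 0.6 -0.3  0.6] w 0.967
[0.0039, -0.0006, 0.0011] [-0.0011, 0.1824, 0.0007]
[0.0075, -0.0006, 0.0001] [-0.0012, 0.3824, 0.0006]
[0.009, -0.0006, 0.0038] [-0.0012, 0.3824, 0.0006]
[0.0105, -0.0006, 0.0075] [-0.0012, 0.3824, 0.0006]
```

```bash
python3 -m pendant '[{"dp":[0.0039,-0.0006,0.001],"rotation":[0,0.18,0],"fingers":-1},{"dp":[0.0075,-0.0006,0],"rotation":[0,0.38,0],"fingers":-1},{"dp":[0.0075,-0.0006,0],"rotation":[0,0.38,0],"fingers":-1},{"dp":[0.009,-0.0006,0.004],"rotation":[0,0.38,0],"fingers":-1},{"dp":[0.0105,-0.0006,0.0075],"rotation":[0,0.38,0],"fingers":-1},{"dp":[0.0105,-0.0006,0.0075],"rotation":[0,0.38,0],"fingers":-1}]'
python3 - <<'E'
from h import *
p=arm.camera_params("wrist")
im=arm.get_image("wrist");cv2.imwrite("pics/w13.png",im)
im=arm.get_image("side");crop(im,320,205,430,315,6,"pics/s13.png")
go(W(-.2,-.008))
E
```

```text
clock: 10.68
position: [0.5738, -0.1682, 0.0731]
ee_rot: [-3.123, -0.043, -0.308]
force: [-0.3, -0.8, -0.3]
width: 1.0
t 10.78 p [ 0.5734 -0.1683  0.0734] F [0.4 0.2 0.5] w 0.999
[-0.0005, 0.0, -0.0004] [-0.0009, 0.0032, 0.0012]
```

View pics/w13.png

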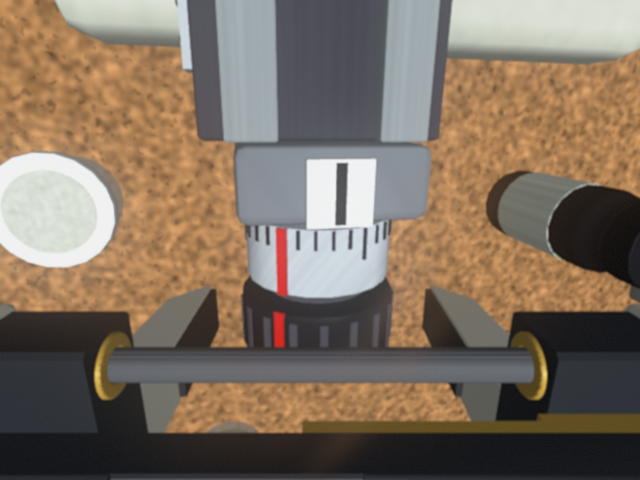

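View pics/s13.png

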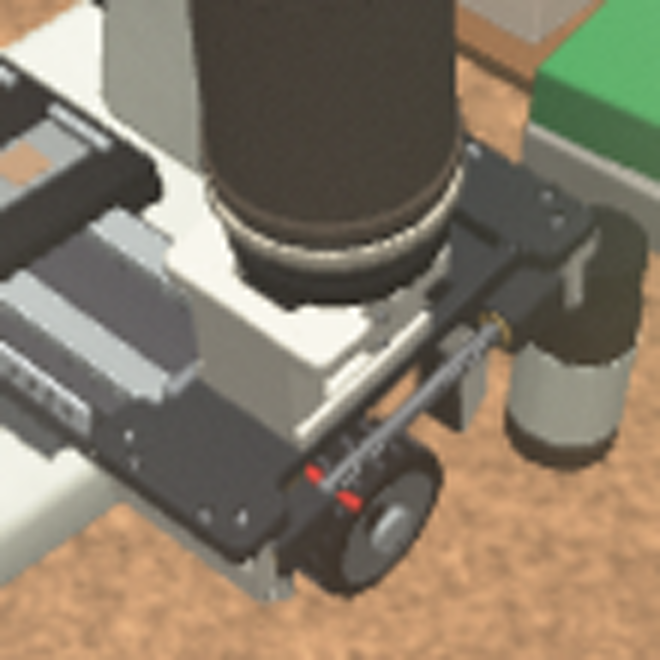

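```bash
python3 -m pendant '[{"dp":[0,0,0],"rotation":[0,0,0],"fingers":1},{"dp":[0,0,0],"rotation":[0,0,0],"fingers":1},{"dp":[0,0,0],"rotation":[0,0,0],"fingers":1},{"dp":[0,0,0],"rotation":[0,0,0],"fingers":1},{"dp":[0,0,0],"rotation":[0,0,0],"fingers":1}]' 30
python3 - <<'E'
from h import *
p=arm.camera_params("wrist")
im=arm.get_image("wrist");crop(im,230,140,410,290,4,"pics/w14c.png")
go(W(-.2,-.008))
for d in (.15,.3,.45,.5,.6,.75): print(d, round(-.0268*np.sin(d),4),round(.0268*(np.cos(d)-1),4))
E
```

```text
clock: 11.4
position: [0.5724, -0.1683, 0.0731]
ee_rot: [-3.123, -0.042, -0.306]
force: [-4.2, -0.4, 0.9]
width: 0.702
t 11.45 p [ 0.5724 -0.1683  0.0731] F [-5.8 -0.5  1.9] w 0.7
[0.0006, 0.0, -0.0005] [-0.0013, 0.0046, 0.0008]
0.15 -0.004 -0.0003
0.3 -0.0079 -0.0012
0.45 -0.0117 -0.0027
0.5 -0.0128 -0.0033
0.6 -0.0151 -0.0047
0.75 -0.0183 -0.0072
```

View pics/w14c.png

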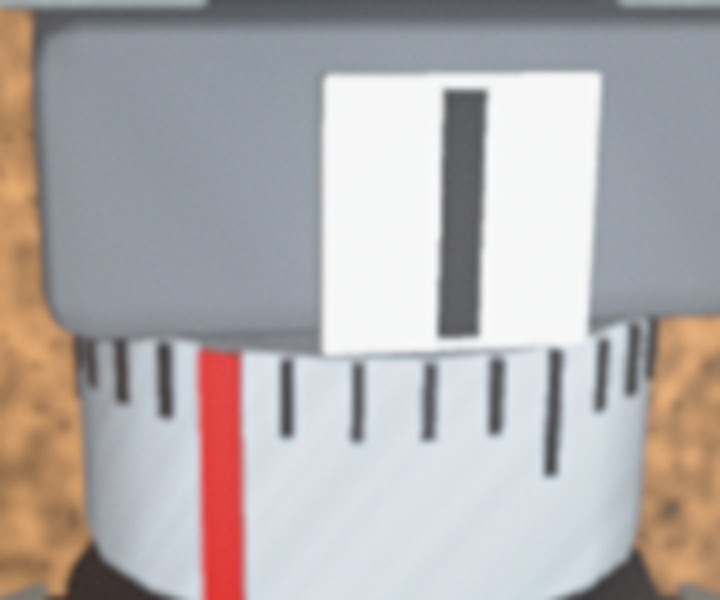

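```bash
python3 - <<'E'
from h import *
p=arm.camera_params("wrist")
print(ang(p,(285.2,252),(251.2,390)))
E
python3 -m pendant '[{"dp":[-0.004,0,-0.0003],"rotation":[0,-0.15,0],"fingers":1},{"dp":[-0.0079,0,-0.0012],"rotation":[0,-0.3,0],"fingers":1},{"dp":[-0.0117,0,-0.0027],"rotation":[0,-0.45,0],"fingers":1},{"dp":[-0.0128,0,-0.0033],"rotation":[0,-0.5,0],"fingers":1},{"dp":[-0.0128,0,-0.0033],"rotation":[0,-0.5,0],"fingers":1},{"dp":[-0.0128,0,-0.0033],"rotation":[0,-0.5,0],"fingers":1}]'
python3 - <<'E'
from h import *
p=arm.camera_params("wrist")
im=arm.get_image("wrist");crop(im,230,140,410,290,4,"pics/w15c.png")
go(W(.3,-.008))
E
```

```text
[ 7.09000e-01 -6.34000e-01  3.50000e-02  1.65500e+00  2.47842e+02
  3.90048e+02]
clock: 12.2
position: [0.5589, -0.1687, 0.0745]
ee_rot: [3.102, 0.043, -0.478]
force: [-3.7, 1.7, 9.6]
width: 0.701
t 12.25 p [ 0.559  -0.1686  0.0746] F [-4.   1.2  8.4] w 0.7
[0.0006, 0.0001, -0.0] [-0.0011, 0.0053, 0.0017]
```

View pics/w15c.png

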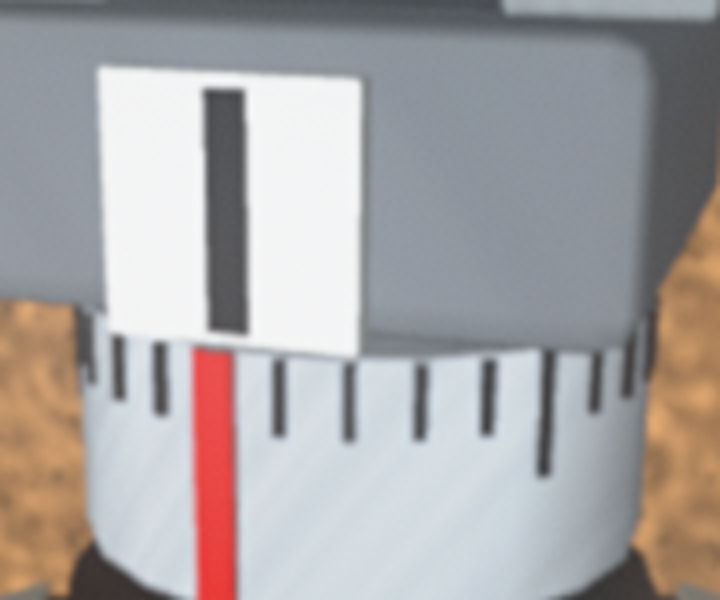

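```bash
cat >> h.py <<'E'
def chk(p,idx,line):
    """line angle from index: idx (u,v) bottom end of index; line(u,v) a point of red line on the drum. shifts lateral so index matches"""
    q=[C[0],C[1],YAW]
    ys=np.linspace(.045,.08,141); iu=proj("wrist",SP(q,np.c_[0*ys,ys,0*ys+.136]),p)
    sh=idx[0]-np.interp(idx[1],iu[::-1,1] if iu[0,1]>iu[-1,1] else iu[:,1], iu[::-1,0] if iu[0,1]>iu[-1,1] else iu[:,0])
    a=np.linspace(-1.2,1.2,601);out=[]
    for y in np.arange(.02,.05,.0025):
        uv=proj("wrist",SP(q,np.c_[.03*np.sin(a),0*a+y,.1+.03*np.cos(a)]),p)
        d=np.hypot(uv[:,0]+sh-line[0],uv[:,1]-line[1]); i=d.argmin(); out.append((d[i],a[i],y))
    return sh,min(out)
E
python3 - <<'E'
from h import *
p=arm.camera_params("wrist")
print(chk(p,(287,223),(283.5,230)),chk(p,(287,223),(284,280)))
print(ang(p,(283.5,240),(251.2,390)))
q=[C[0],C[1],YAW]
print(proj("wrist",SP(q,[[0,.05,.136],[0,.045,.13],[0,.03,.13]]),p))
E
```

```text
(np.float64(-1.5016625706410878), (np.float64(0.8203655856753447), np.float64(-0.1359999999999999), np.float64(0.04249999999999999))) (np.float64(-1.5016625706410878), (np.float64(1.919346065463804), np.float64(-0.1519999999999999), np.float64(0.0225)))
[ 2.77700e+00 -1.52000e-01  4.00000e-02  1.77000e-01  2.49010e+02
  3.91837e+02]
[[288.33192739 215.44280756]
 [294.99497711 225.21877699]
 [295.68108394 264.84825834]]
```

```bash
python3 -m pendant '[{"dp":[0,0,0],"rotation":[0,0,0],"fingers":-1},{"dp":[0,0,0],"rotation":[0,0,0],"fingers":-1},{"dp":[0,0,0],"rotation":[0,0,0],"fingers":-1},{"dp":[0,0,0],"rotation":[0,0,0],"fingers":-1},{"dp":[0.004,0,-0.0003],"rotation":[0,0.15,0],"fingers":-1},{"dp":[0.0079,0,-0.0012],"rotation":[0,0.3,0],"fingers":-1},{"dp":[0.0117,0,-0.0027],"rotation":[0,0.45,0],"fingers":-1},{"dp":[0.0117,0,-0.0027],"rotation":[0,0.45,0],"fingers":-1},{"dp":[0.0117,0,-0.0027],"rotation":[0,0.45,0],"fingers":-1}]'
python3 - <<'E'
from h import *
p=arm.camera_params("wrist")
im=arm.get_image("wrist");crop(im,230,140,410,290,4,"pics/w16c.png")
go(W(-.15,-.008))
q=[C[0],C[1],YAW]
print(proj("wrist",SP(q,[[0,.05,.136],[0,.076,.136]]),p))
E
```

```text
clock: 13.38
position: [0.5717, -0.168, 0.0741]
ee_rot: [-3.129, -0.043, -0.227]
force: [1.3, -0.1, -0.2]
width: 1.0
t 13.43 p [ 0.5722 -0.1681  0.0739] F [ 0.4 -0.3  0.4] w 1.0
[-0.0008, 0.0003, 0.0003] [-0.0016, 0.0053, 0.0022]
[[331.97094046 216.88156266]
 [332.92366621 136.40447379]]
```

View pics/w16c.png

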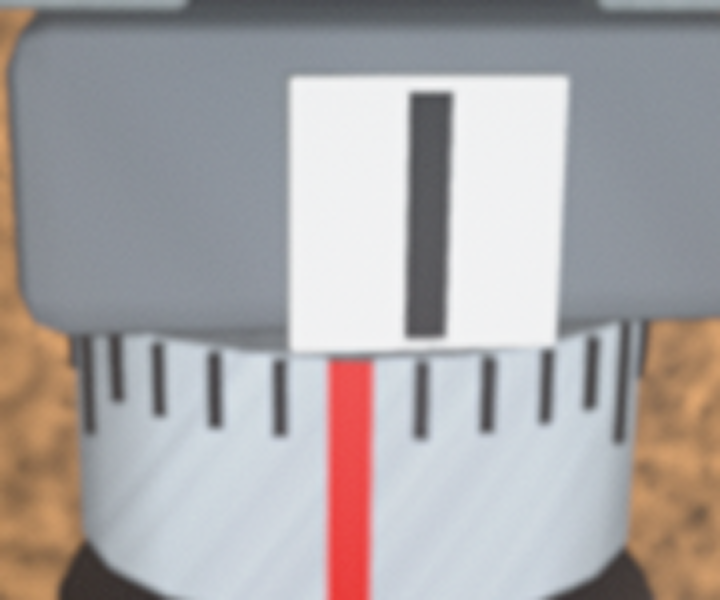

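```bash
python3 - <<'E'
from h import *
p=arm.camera_params("wrist")
f=lambda u,v:(230+u/4,140+v/4)
print(chk(p,f(426,330),f(349,380)),chk(p,f(426,330),f(350,500)),ang(p,f(350,500),(250.2,389)))
E
python3 -m pendant '[{"dp":[0,0,0],"rotation":[0,0,0],"fingers":1},{"dp":[0,0,0],"rotation":[0,0,0],"fingers":1},{"dp":[0,0,0],"rotation":[0,0,0],"fingers":1},{"dp":[0,0,0],"rotation":[0,0,0],"fingers":1},{"dp":[0,0,0],"rotation":[0,0,0],"fingers":1},{"dp":[-0.0013,0,0],"rotation":[0,-0.05,0],"fingers":1},{"dp":[-0.0024,0,-0.0001],"rotation":[0,-0.09,0],"fingers":1},{"dp":[-0.0024,0,-0.0001],"rotation":[0,-0.09,0],"fingers":1},{"dp":[-0.0024,0,-0.0001],"rotation":[0,-0.09,0],"fingers":1}]'
python3 - <<'E'
from h import *
p=arm.camera_params("wrist")
im=arm.get_image("wrist");crop(im,230,140,410,290,4,"pics/w17c.png")
go(W(-.06,-.008),W(0,-.008))
E
```

```text
(np.float64(5.999401618789136), (np.float64(1.3518731857256592), np.float64(-0.19199999999999995), np.float64(0.04249999999999999))) (np.float64(5.999401618789136), (np.float64(1.7356488916388597), np.float64(-0.18799999999999994), np.float64(0.029999999999999995))) [ 1.76200e+00 -1.62000e-01  3.00000e-02  3.70800e+00  2.45843e+02
  3.85941e+02]
clock: 14.55
position: [0.5685, -0.1681, 0.0731]
ee_rot: [-3.138, -0.044, -0.082]
force: [-4.9, -0.5, -2.2]
width: 0.702
t 14.6 p [ 0.5684 -0.1681  0.0731] F [-5.3 -0.1 -2.5] w 0.706
[0.0007, 0.0003, -0.0002] [-0.0018, 0.0079, 0.0021]
[-0.0009, 0.0003, -0.0002] [-0.0018, -0.0521, 0.0021]
```

View pics/w17c.png

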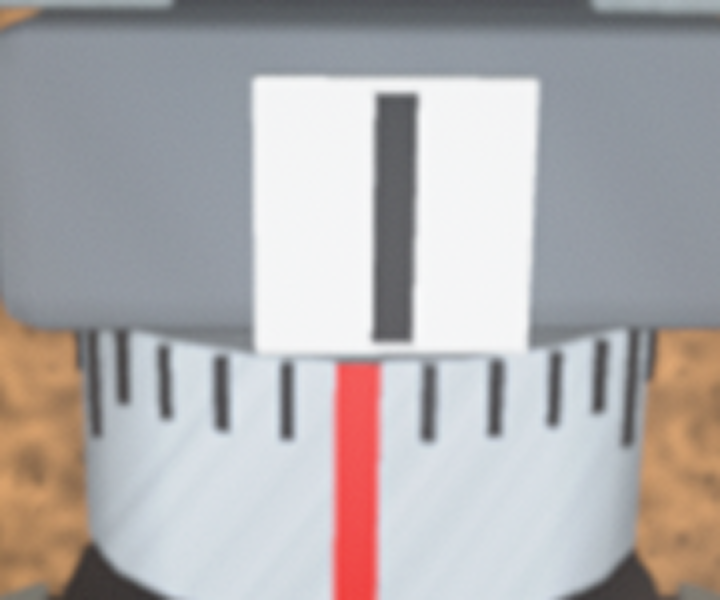

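```bash
python3 -m pendant '[{"dp":[-0.0013,0,0],"rotation":[0,-0.05,0],"fingers":1},{"dp":[-0.0013,0,0],"rotation":[0,-0.05,0],"fingers":1},{"dp":[-0.0013,0,0],"rotation":[0,-0.05,0],"fingers":1}]'
python3 - <<'E'
from h import *
p=arm.camera_params("wrist")
im=arm.get_image("wrist");crop(im,230,140,410,290,4,"pics/w18c.png")
print(-cv2.Rodrigues(p["rvec"])[0].T@p["tvec"])
go(W(-.06,-.008),W(0,-.008))
E
```

```text
clock: 14.98
position: [0.567, -0.1682, 0.0729]
ee_rot: [-3.139, -0.044, -0.003]
force: [-4.0, -0.0, 0.5]
width: 0.694
[ 0.56506769 -0.08594302  0.26230752]
t 15.03 p [ 0.5671 -0.1682  0.073 ] F [-3.1 -0.4 -0.3] w 0.7
[0.002, 0.0004, -0.0003] [-0.0018, 0.0578, 0.0021]
[0.0004, 0.0003, -0.0002] [-0.0018, -0.0022, 0.0022]
```

View pics/w18c.png

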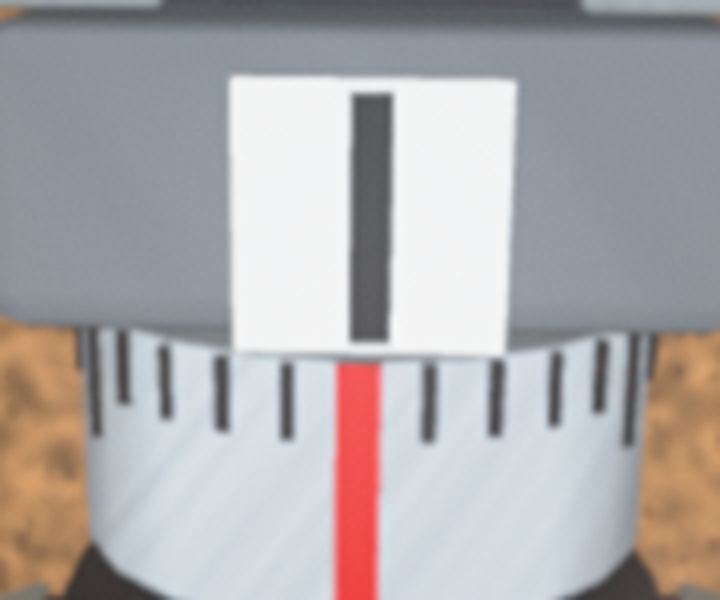

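```bash
python3 -m pendant '[{"dp":[-0.0005,0,0],"rotation":[0,-0.02,0],"fingers":1},{"dp":[-0.0005,0,0],"rotation":[0,-0.02,0],"fingers":1},{"dp":[-0.0005,0,0],"rotation":[0,-0.02,0],"fingers":1},{"dp":[-0.0005,0,0],"rotation":[0,-0.02,0],"fingers":-1},{"dp":[-0.0005,0,0],"rotation":[0,-0.02,0],"fingers":-1},{"dp":[-0.0005,0,0],"rotation":[0,-0.02,0],"fingers":-1},{"dp":[-0.0005,0,0],"rotation":[0,-0.02,0],"fingers":-1}]'
python3 - <<'E'
from h import *
p=arm.camera_params("wrist")
im=arm.get_image("wrist");crop(im,230,140,410,290,4,"pics/w19c.png")
print(-cv2.Rodrigues(p["rvec"])[0].T@p["tvec"])
go(W(0,-.008),W(0,.15))
E
```

```text
clock: 15.9
position: [0.5668, -0.1682, 0.073]
ee_rot: [-3.14, -0.044, 0.027]
force: [-0.2, -0.4, 0.1]
width: 0.997
[ 0.56847321 -0.08580443  0.2623506 ]
t 15.95 p [ 0.5668 -0.1682  0.073 ] F [-0.4  0.3 -0.1] w 0.996
[0.0007, 0.0003, -0.0002] [-0.0017, 0.0174, 0.0023]
[-0.002, 0.0001, -0.1582] [-0.0017, 0.0174, 0.0023]
```

View pics/w19c.png

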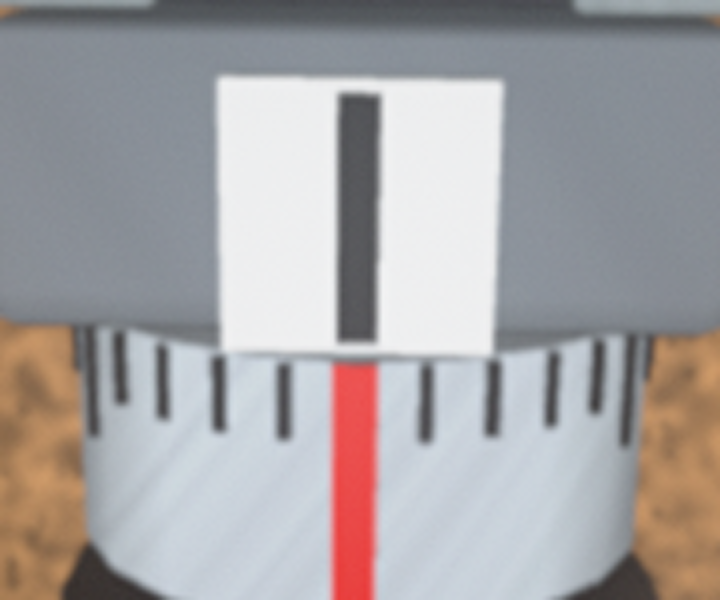

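```bash
python3 - <<'E'
from h import *
go(([.567,-.17,.30],D(0)),([.38,-.17,.33],D(0)),([.38,.14,.33],D(0)),([.40,.14,.33],D(0)))
E
```

```text
t 15.95 p [ 0.5668 -0.1682  0.073 ] F [-0.4  0.3 -0.1] w 0.996
[-0.0038, 0.0014, -0.2269] [-0.0017, 0.0174, 0.0023]
[-0.1912, -0.0039, -0.2537] [-0.0017, 0.0174, 0.0023]
[-0.1824, -0.3138, -0.2533] [-0.0017, 0.0174, 0.0023]
[-0.1624, -0.3132, -0.2536] [-0.0017, 0.0174, 0.0023]
```

```bash
python3 -m pendant '[{"dp":[-0.0005,0,-0.03],"rotation":[0,0,0],"fingers":-1},{"dp":[-0.001,0,-0.07],"rotation":[0,0,0],"fingers":-1},{"dp":[-0.003,0.001,-0.12],"rotation":[0,0.017,0],"fingers":-1},{"dp":[-0.004,0.001,-0.18],"rotation":[0,0.017,0],"fingers":-1},{"dp":[-0.004,0.001,-0.227],"rotation":[0,0.017,0],"fingers":-1},{"dp":[-0.05,0,-0.24],"rotation":[0,0.017,0],"fingers":-1},{"dp":[-0.11,0,-0.254],"rotation":[0,0.017,0],"fingers":-1},{"dp":[-0.165,0,-0.254],"rotation":[0,0.017,0],"fingers":-1},{"dp":[-0.191,0,-0.254],"rotation":[0,0.017,0],"fingers":1},{"dp":[-0.19,-0.06,-0.254],"rotation":[0,0.017,0],"fingers":1},{"dp":[-0.189,-0.12,-0.254],"rotation":[0,0.017,0],"fingers":1},{"dp":[-0.187,-0.18,-0.254],"rotation":[0,0.017,0],"fingers":1},{"dp":[-0.185,-0.24,-0.254],"rotation":[0,0.017,0],"fingers":1},{"dp":[-0.18,-0.29,-0.254],"rotation":[0,0.017,0],"fingers":1},{"dp":[-0.17,-0.313,-0.254],"rotation":[0,0.017,0],"fingers":1},{"dp":[-0.162,-0.313,-0.254],"rotation":[0,0.017,0],"fingers":1},{"dp":[-0.162,-0.313,-0.254],"rotation":[0,0.017,0],"fingers":1},{"dp":[-0.162,-0.313,-0.254],"rotation":[0,0.017,0],"fingers":1}]'
python3 - <<'E'
from h import *
print(arm.observe()["joints"].round(3))
p=arm.camera_params("wrist")
im=arm.get_image("wrist");cv2.imwrite("pics/w20.png",im)
im=arm.get_image("top");crop(im,380,180,460,270,7,"pics/t20.png")
go(W(0))
print(p)
E
```

```text
clock: 18.2
position: [0.4005, 0.1383, 0.3305]
ee_rot: [-3.14, -0.04, 0.001]
force: [-1.2, -0.3, 1.3]
width: 0.01
[-0.851 -0.019  0.392  1.821  0.006  1.338 -0.434]
t 18.3 p [0.4004 0.1389 0.3305] F [ 0.3 -1.   0.5] w 0.011
[0.1589, 0.3122, 0.2486] [-0.0021, 0.0003, 0.0006]
{'camera_matrix': array([[393.69442557,   0.        , 320.25107794],
       [  0.        , 393.69442557, 239.01430745],
       [  0.        ,   0.        ,   1.        ]]), 'rvec': array([-2.83449269, -0.03790186, -0.00563582]), 'tvec': array([-0.40490201,  0.04303277,  0.55894294])}
```

View pics/w20.png

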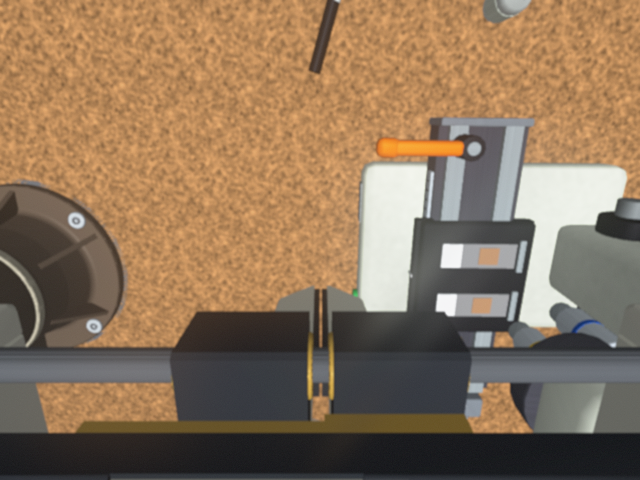

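View pics/t20.png

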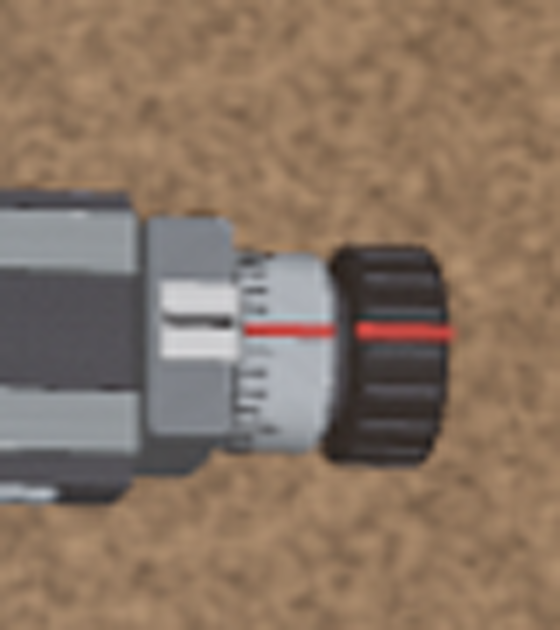

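```bash
python3 - <<'E'
from h import *
crop("pics/w20.png",360,110,540,200,4.4,"pics/w20c.png")
q=[C[0],C[1],YAW]
uv=proj("top",SP(q,[[0,.05,.136],[0,.035,.13],[0,.0,.133]]));print((uv-[380,180])*7+3)
p=arm.camera_params("wrist")
print(ray("wrist",474,148,.158,p),ray("wrist",379,147.5,.148,p))
E
```

```text
[[230.31527608 320.20525422]
 [278.19581888 325.99890295]
 [401.68088458 326.03348122]]
[0.53785409 0.19610724 0.158     ] [0.45398639 0.19344473 0.148     ]
```

View pics/w20c.png

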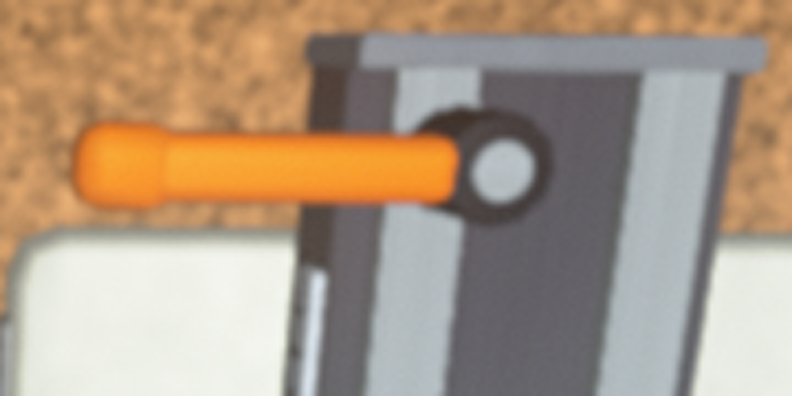

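```bash
python3 - <<'E'
from h import *
p=arm.camera_params("wrist")
a=ray("wrist",377,147.7,.148,p);b=ray("wrist",463.4,148.5,.148,p);print(a,b)
print(ray("wrist",474.3,148.6,.165,p),ray("top",230+90/3.4,180+171/3.4,.165),ray("top",230+78/3.4,180+320/3.4,.148),ray("top",230+85/3.4,180+190/3.4,.148))
E
```

```text
[0.45215418 0.19321366 0.148     ] [0.53197143 0.19469765 0.148     ]
[0.53550708 0.19608211 0.165     ] [0.53499196 0.19081504 0.165     ] [0.45104323 0.19371398 0.148     ] [0.52725965 0.19526825 0.148     ]
```

```bash
cat >> h.py <<'E'
P=np.array([.539,.195])
def L(th,d=.0175,r=.07,z=.134):
    a=th-.026; e=np.array([-np.cos(a),np.sin(a)]);n=np.array([np.sin(a),np.cos(a)])
    xy=P+r*e-d*n
    return ([xy[0],xy[1],z],D(0,-th))
E
python3 - <<'E'
from h import *
go(L(0,.03,z=.23),L(0,.03),L(0,.02))
E
```

```text
t 18.3 p [0.4004 0.1389 0.3305] F [ 0.3 -1.   0.5] w 0.011
[0.0701, -0.0223, 0.1005] [-0.0021, 0.0003, 0.0006]
[0.0701, -0.0221, 0.1965] [-0.0021, 0.0003, 0.0006]
[0.0701, -0.0321, 0.1966] [-0.0021, 0.0003, 0.0006]
```

```bash
python3 -m pendant '[{"dp":[0.03,-0.022,0.04],"rotation":[0,0,0],"fingers":1},{"dp":[0.06,-0.022,0.08],"rotation":[0,0,0],"fingers":1},{"dp":[0.07,-0.022,0.12],"rotation":[0,0,0],"fingers":1},{"dp":[0.07,-0.022,0.16],"rotation":[0,0,0],"fingers":1},{"dp":[0.07,-0.022,0.185],"rotation":[0,0,0],"fingers":1},{"dp":[0.07,-0.022,0.1965],"rotation":[0,0,0],"fingers":1},{"dp":[0.07,-0.022,0.1965],"rotation":[0,0,0],"fingers":1}]' 
python3 - <<'E'
from h import *
print(arm.observe()["joints"].round(3))
im=arm.get_image("wrist");cv2.imwrite("pics/w21.png",im)
go(L(0.05),L(.15),L(.3),L(.45),L(.6),L(.75))
E
```

```text
clock: 19.18
position: [0.4696, 0.1629, 0.1341]
ee_rot: [-3.14, -0.041, 0.001]
force: [0.4, 1.2, 0.3]
width: 0.004
[-0.763  0.303  0.408  1.985 -0.157  0.883 -0.245]
t 19.23 p [0.4701 0.1632 0.1347] F [ 1.2 -0.9  0.1] w 0.004
[-0.0011, -0.0161, 0.0008] [-0.0025, -0.0004, 0.0504]
[-0.0021, -0.0232, 0.0008] [-0.0025, -0.0003, 0.1504]
[-0.0023, -0.034, 0.0008] [-0.0025, -0.0001, 0.3004]
[-0.0009, -0.0447, 0.0009] [-0.0026, 0.0001, 0.4504]
[0.0021, -0.0551, 0.0009] [-0.0026, 0.0003, 0.6004]
[0.0066, -0.0649, 0.0009] [-0.0025, 0.0005, 0.7504]
```

View pics/w21.png

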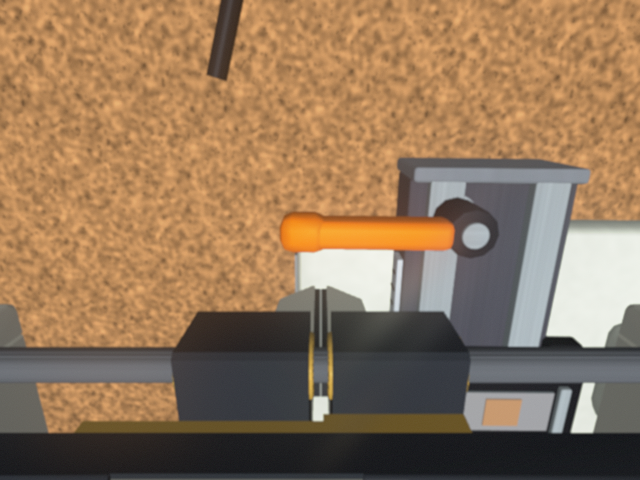

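```bash
python3 -m pendant '[{"dp":[-0.001,-0.010,0.006],"rotation":[0,0,0.03],"fingers":1},{"dp":[-0.001,-0.016,0.006],"rotation":[0,0,0.05],"fingers":1},{"dp":[-0.002,-0.023,0.006],"rotation":[0,0,0.15],"fingers":1},{"dp":[-0.002,-0.034,0.006],"rotation":[0,0,0.3],"fingers":1},{"dp":[-0.001,-0.045,0.006],"rotation":[0,0,0.45],"fingers":1},{"dp":[-0.001,-0.045,0.006],"rotation":[0,0,0.45],"fingers":1}]' 
python3 - <<'E'
from h import *
print(arm.observe()["joints"].round(3))
im=arm.get_image("wrist");cv2.imwrite("pics/w22.png",im)
go(L(.6),L(.75),L(.9),L(1.05),L(1.2),L(1.35),L(1.45))
E
```

```text
clock: 19.98
position: [0.4682, 0.2092, 0.1296]
ee_rot: [-3.069, 0.656, -0.001]
force: [-0.6, 0.3, 0.5]
width: 0.003
[-0.906  0.342  0.497  1.961 -0.211  0.886 -0.721]
t 20.02 p [0.4682 0.2084 0.1294] F [ 0.3 -0.8  1.3] w 0.003
[-0.0017, -0.0101, -0.0045] [-0.0029, 0.0003, 0.1546]
[-0.0019, -0.0209, -0.0045] [-0.0029, 0.0005, 0.3046]
[-0.0004, -0.0316, -0.0045] [-0.0029, 0.0007, 0.4546]
[0.0026, -0.042, -0.0044] [-0.0028, 0.0009, 0.6046]
[0.0072, -0.0518, -0.0044] [-0.0028, 0.0012, 0.7546]
[0.0131, -0.0608, -0.0044] [-0.0027, 0.0014, 0.9046]
[0.0178, -0.0663, -0.0044] [-0.0027, 0.0015, 1.0046]
```

View pics/w22.png

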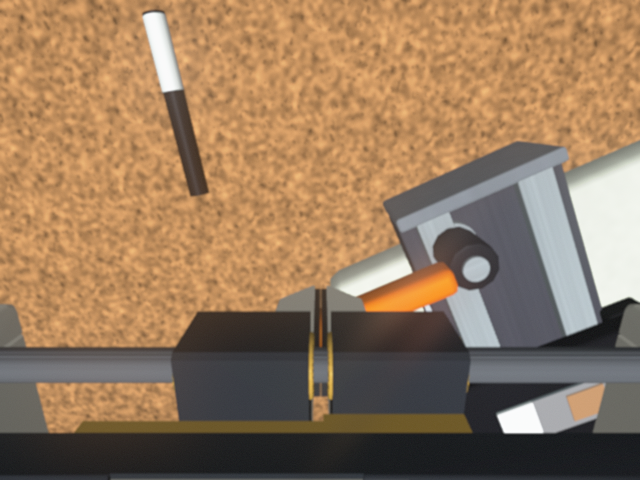

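```bash
python3 - <<'E'
from h import *
go(L(0,.035,z=.15),L(0,.035,z=.104))
E
```

```text
t 20.02 p [0.4682 0.2084 0.1294] F [ 0.3 -0.8  1.3] w 0.003
[0.0221, 0.0451, -0.0207] [-0.0029, -0.0006, -0.4454]
[0.0221, 0.0452, 0.0253] [-0.0029, -0.0006, -0.4454]
```

```bash
python3 -m pendant '[{"dp":[0,0,-0.02],"rotation":[0,0,0],"fingers":1},{"dp":[0.01,0.02,-0.02],"rotation":[0,0,-0.15],"fingers":1},{"dp":[0.02,0.04,-0.02],"rotation":[0,0,-0.3],"fingers":1},{"dp":[0.022,0.045,-0.02],"rotation":[0,0,-0.445],"fingers":1},{"dp":[0.022,0.045,-0.02],"rotation":[0,0,-0.445],"fingers":1},{"dp":[0.022,0.045,0],"rotation":[0,0,-0.445],"fingers":1},{"dp":[0.022,0.045,0.015],"rotation":[0,0,-0.445],"fingers":1},{"dp":[0.022,0.045,0.025],"rotation":[0,0,-0.445],"fingers":1},{"dp":[0.022,0.045,0.025],"rotation":[0,0,-0.445],"fingers":1}]' 
python3 - <<'E'
from h import *
im=arm.get_image("wrist");cv2.imwrite("pics/w23.png",im)
im=arm.get_image("side");crop(im,200,150,330,250,6,"pics/s23.png")
print(arm.observe()["joints"].round(3))
z=.104
go(*[L(t,z=z) for t in (0,.15,.3,.45,.6,.75)])
E
```

```text
clock: 21.15
position: [0.4695, 0.1583, 0.1036]
ee_rot: [-3.139, -0.04, 0.0]
force: [-0.5, 0.1, 0.5]
width: 0.005
[-0.747  0.343  0.405  2.022 -0.187  0.81  -0.208]
t 21.25 p [0.4702 0.1585 0.1045] F [ 0.  -0.8 -0.6] w 0.006
[-0.0003, -0.0172, 0.0005] [-0.0026, -0.0014, -0.0005]
[-0.0021, -0.0278, 0.0006] [-0.0027, -0.0012, 0.1495]
[-0.0023, -0.0386, 0.0006] [-0.0028, -0.001, 0.2995]
[-0.0009, -0.0494, 0.0006] [-0.0029, -0.0008, 0.4495]
[0.0021, -0.0598, 0.0006] [-0.003, -0.0006, 0.5995]
[0.0066, -0.0696, 0.0007] [-0.003, -0.0003, 0.7495]
```

View pics/w23.png

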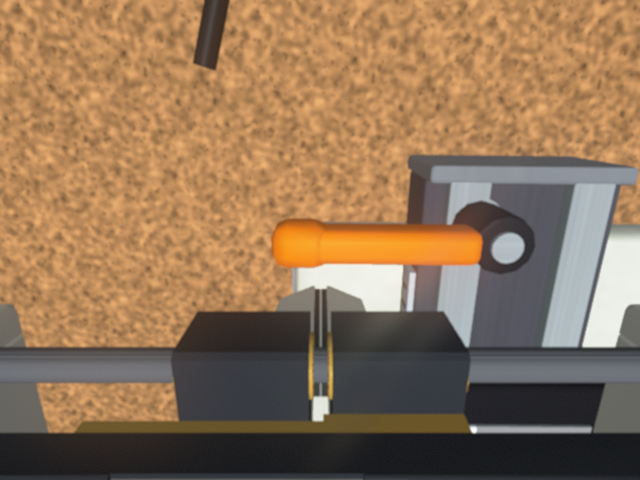

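View pics/s23.png

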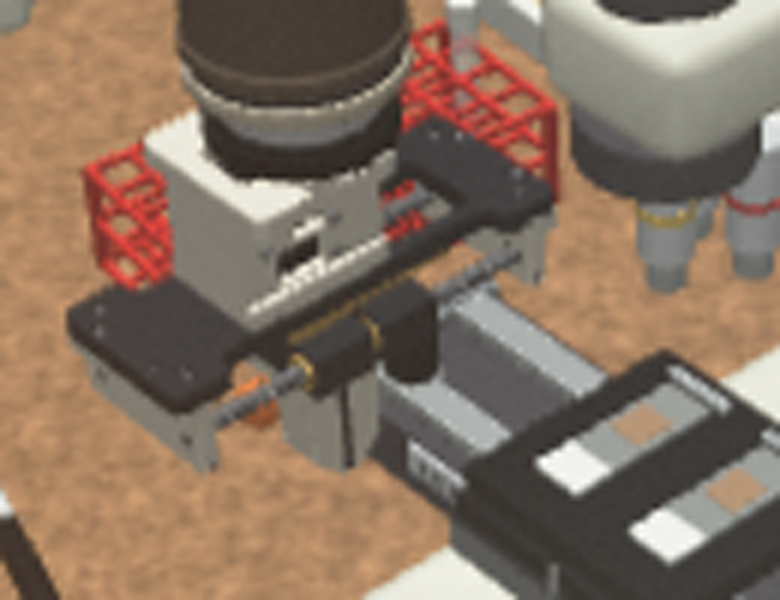

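```bash
python3 - <<'E'
from h import *
s=arm.observe();R0=R.from_rotvec(s["ee_rot"]);p0=s["position"]
pts=[p0+R0.apply([0,0,-h]) for h in (0,.0188,.033,.0658)]+[p0+R0.apply([x,0,-.0658]) for x in (-.095,.095)]
uv=proj("side",pts);print(((uv-[200,150])*6).round(0).tolist())
E
```

```text
[[334.0, 508.0], [331.0, 474.0], [329.0, 448.0], [323.0, 387.0], [133.0, 495.0], [499.0, 286.0]]
```

```bash
python3 -m pendant '[{"dp":[0,-0.010,0],"rotation":[0,0,0],"fingers":1},{"dp":[-0.001,-0.017,0],"rotation":[0,0,0.02],"fingers":1},{"dp":[-0.002,-0.028,0],"rotation":[0,0,0.15],"fingers":1},{"dp":[-0.002,-0.0385,0],"rotation":[0,0,0.3],"fingers":1},{"dp":[-0.001,-0.0495,0],"rotation":[0,0,0.45],"fingers":1},{"dp":[-0.001,-0.0495,0],"rotation":[0,0,0.45],"fingers":1}]' 
python3 - <<'E'
from h import *
im=arm.get_image("wrist");cv2.imwrite("pics/w24.png",im)
print(arm.observe()["joints"].round(3))
z=.104
go(*[L(t,z=z) for t in (.6,.75,.9,1.05,1.2,1.35,1.45)])
E
```

```text
clock: 22.0
position: [0.4678, 0.209, 0.1047]
ee_rot: [-3.069, 0.659, -0.002]
force: [-0.3, -0.6, -0.0]
width: 0.002
[-0.908  0.378  0.507  1.991 -0.248  0.83  -0.684]
t 22.05 p [0.4677 0.2086 0.1046] F [-0.5 -0.   0. ] w 0.001
[-0.0012, -0.01, 0.0007] [-0.003, 0.0, 0.1534]
[-0.0014, -0.0208, 0.0007] [-0.003, 0.0003, 0.3034]
[0.0, -0.0316, 0.0007] [-0.003, 0.0005, 0.4534]
[0.003, -0.0419, 0.0008] [-0.0029, 0.0007, 0.6034]
[0.0076, -0.0518, 0.0008] [-0.0029, 0.0009, 0.7534]
[0.0135, -0.0608, 0.0008] [-0.0028, 0.0012, 0.9034]
[0.0182, -0.0663, 0.0008] [-0.0028, 0.0013, 1.0034]
```

View pics/w24.png

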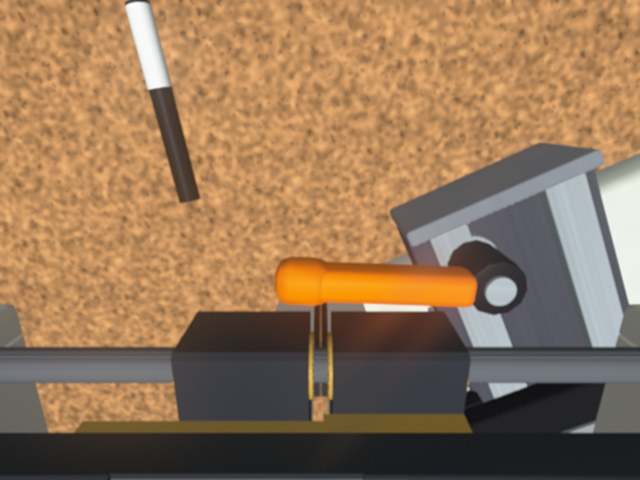

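```bash
python3 -m pendant '[{"dp":[-0.001,-0.010,0],"rotation":[0,0,0.15],"fingers":1},{"dp":[-0.001,-0.021,0],"rotation":[0,0,0.3],"fingers":1},{"dp":[0,-0.0315,0],"rotation":[0,0,0.45],"fingers":1},{"dp":[0.003,-0.042,0],"rotation":[0,0,0.6],"fingers":1},{"dp":[0.0076,-0.052,0],"rotation":[0,0,0.75],"fingers":1},{"dp":[0.0076,-0.052,0],"rotation":[0,0,0.75],"fingers":1}]' 
python3 - <<'E'
from h import *
im=arm.get_image("wrist");cv2.imwrite("pics/w25.png",im)
print(arm.observe()["joints"].round(3))
z=.104
go(*[L(t,z=z) for t in (1.2,1.3,1.35,1.4,1.45,1.5,1.55)])
E
```

```text
clock: 22.8
position: [0.4959, 0.2531, 0.1046]
ee_rot: [-2.62, 1.729, 0.0]
force: [0.0, -0.1, -0.4]
width: 0.003
[-1.058  0.483  0.691  1.895 -0.39   0.899 -1.341]
t 22.85 p [0.4958 0.253  0.1047] F [ 0.7 -0.4  0.4] w 0.007
[0.0002, 0.0001, 0.0007] [-0.0022, 0.0018, 0.0087]
[-0.0012, -0.007, 0.0007] [-0.0022, 0.0019, 0.1087]
[-0.0016, -0.0106, 0.0007] [-0.0021, 0.0019, 0.1587]
[-0.0018, -0.0142, 0.0007] [-0.0021, 0.002, 0.2087]
[-0.0018, -0.0178, 0.0007] [-0.002, 0.002, 0.2587]
[-0.0017, -0.0214, 0.0007] [-0.002, 0.0021, 0.3087]
[-0.0014, -0.025, 0.0007] [-0.0019, 0.0021, 0.3587]
```

View pics/w25.png

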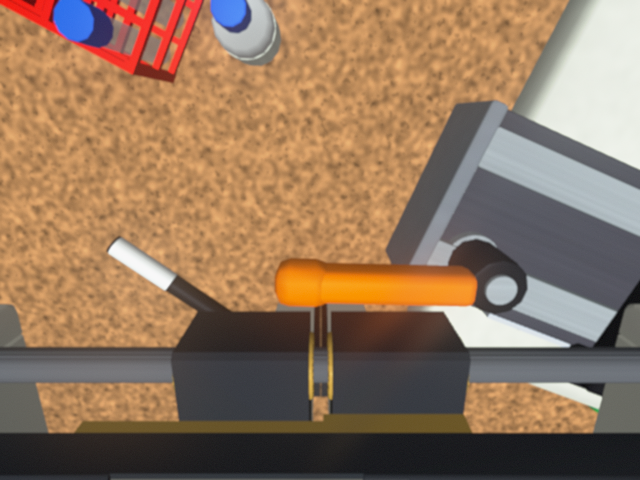

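Lever follows at ~1.2 rad. Now to the stop.

```bash
python3 -m pendant '[{"dp":[-0.001,-0.007,0],"rotation":[0,0,0.1],"fingers":1},{"dp":[-0.0016,-0.011,0],"rotation":[0,0,0.16],"fingers":1},{"dp":[-0.0018,-0.0142,0],"rotation":[0,0,0.21],"fingers":1},{"dp":[-0.0018,-0.018,0],"rotation":[0,0,0.26],"fingers":1},{"dp":[-0.0018,-0.018,0],"rotation":[0,0,0.26],"fingers":1}]' 
python3 - <<'E'
from h import *
im=arm.get_image("wrist");cv2.imwrite("pics/w26.png",im)
go(*[L(t,z=.104) for t in (1.45,1.5,1.55)])
E
```

```text
clock: 23.48
position: [0.5111, 0.2616, 0.1047]
ee_rot: [-2.379, 2.048, 0.002]
force: [-2.0, 0.2, 1.2]
width: 0.005
t 23.52 p [0.5111 0.2616 0.1047] F [-1.1  0.1  0.5] w 0.006
[-0.0, -0.0003, 0.0007] [-0.0012, 0.0027, 0.0025]
[-0.0008, -0.0039, 0.0007] [-0.0011, 0.0027, 0.0525]
[-0.0014, -0.0074, 0.0007] [-0.001, 0.0027, 0.1025]
```

View pics/w26.png

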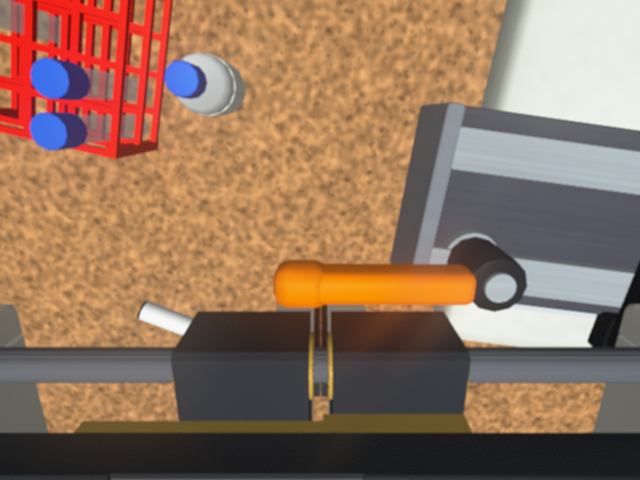

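Force still low; push a bit further until the stop is felt.

```bash
python3 -m pendant '[{"dp":[-0.0005,-0.002,0],"rotation":[0,0,0.02],"fingers":1},{"dp":[-0.0008,-0.004,0],"rotation":[0,0,0.04],"fingers":1},{"dp":[-0.0008,-0.004,0],"rotation":[0,0,0.04],"fingers":1}]' 
python3 - <<'E'
from h import *
go(*[L(t,z=.104) for t in (1.5,1.55)])
E
```

```text
clock: 23.9
position: [0.5118, 0.2624, 0.1042]
ee_rot: [2.339, -2.094, -0.008]
force: [-12.2, -3.3, 9.7]
width: 0.005
t 23.9 p [0.5118 0.2624 0.1042] F [-12.2  -3.3   9.7] w 0.005
[-0.0003, -0.0031, 0.0002] [0.0051, 0.0027, 0.0138]
[-0.001, -0.0066, 0.0002] [0.0052, 0.0025, 0.0638]
```

```bash
python3 -m pendant '[{"dp":[0,-0.005,0],"rotation":[0,0,0],"fingers":1},{"dp":[0,-0.005,0],"rotation":[0,0,0],"fingers":1}]' 
python3 - <<'E'
from h import *
im=arm.get_image("wrist");cv2.imwrite("pics/w27.png",im)
go(L(1.5,d=.05,z=.104),L(1.5,d=.05,z=.3))
E
```

```text
clock: 24.15
position: [0.5116, 0.2625, 0.1037]
ee_rot: [2.336, -2.087, -0.02]
force: [-19.9, -3.7, 16.3]
width: 0.004
t 24.2 p [0.5116 0.2625 0.1037] F [-19.6  -3.   15.2] w 0.004
[-0.0007, 0.0293, 0.0001] [0.0148, 0.0032, 0.016]
[-0.0013, 0.0321, -0.1959] [0.0148, 0.0032, 0.016]
```

```bash
python3 -m pendant '[{"dp":[0,0.008,0],"rotation":[0,0,0],"fingers":1},{"dp":[0,0.03,0],"rotation":[0,0,0],"fingers":1},{"dp":[0,0.04,-0.04],"rotation":[0,0,0],"fingers":1},{"dp":[0,0.06,-0.1],"rotation":[0,0,0],"fingers":1},{"dp":[0,0.1,-0.15],"rotation":[0,0,0],"fingers":1},{"dp":[0,0.12,-0.2],"rotation":[0,0,0],"fingers":1},{"dp":[0,0.12,-0.2],"rotation":[0,0,0],"fingers":1},{"dp":[0,0.12,-0.2],"rotation":[0,0,0],"fingers":1}]' 
python3 - <<'E'
from h import *
im=arm.get_image("top");cv2.imwrite("pics/t30.png",im);crop(im,230,170,460,300,3.4,"pics/t30c.png");crop(im,380,180,460,270,7,"pics/t30d.png")
im=arm.get_image("wrist");cv2.imwrite("pics/w30.png",im)
im=arm.get_image("side");cv2.imwrite("pics/s30.png",im)
s=arm.observe();print(s["clock"],s["position"],s["force"])
E
```

```text
clock: 25.2
position: [0.3954, 0.2489, 0.3053]
ee_rot: [2.339, -2.086, -0.02]
force: [0.2, -0.1, -0.1]
width: 0.003
25.35 [0.39528335 0.24813772 0.30442263] [-0.94919848  0.4542777  -0.24460805]
```

View pics/t30.png

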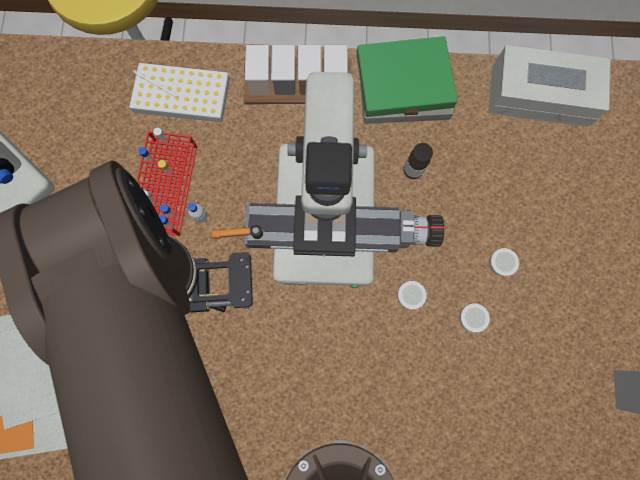

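View pics/t30c.png

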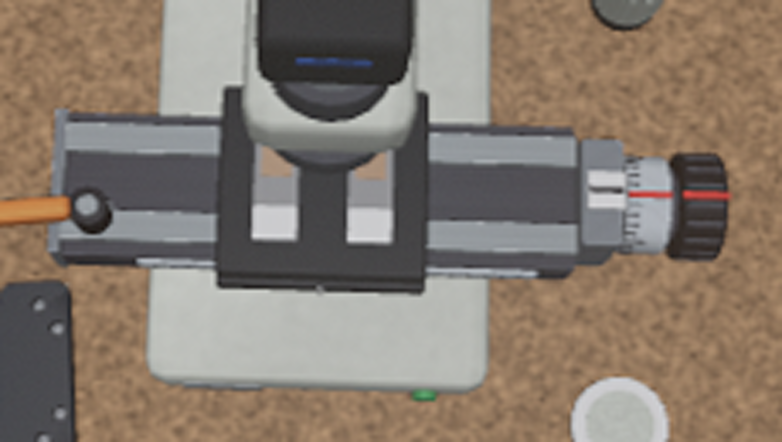

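View pics/t30d.png

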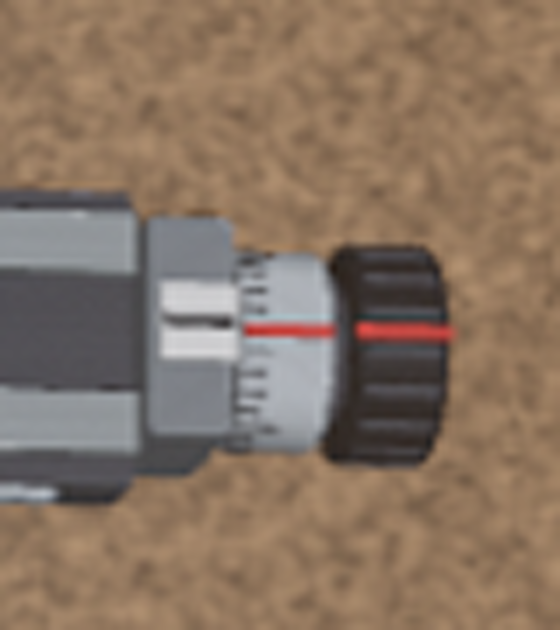

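View pics/s30.png

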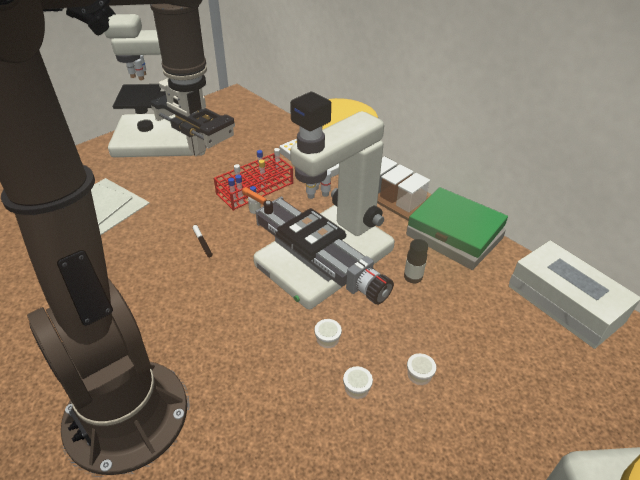

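```bash
python3 -c "
from cell import arm
print(arm.observe()['clock'],arm.sign_off())"
```

```text
the job is handed in; nothing more can be done
25.35 None
```

The stage is set on its reference line with the play taken up clockwise, and the clamp is tight. I handed the job in at about 25 s with the robot clear of everything.

**Handwheel:** I turned it anticlockwise until the red line was about 1.0 rad past the index. I then turned it back clockwise in three strokes, regripping between them, and stopped on the index. After letting go, the wrist camera put the red line about 0.005 rad from the index. The top camera put it about 0.014 rad anticlockwise of it, which is within that camera's error.

**Clamp:** I then swung the lever to its hard stop. The force rose to about 20 N along the push (26 N in all) with no further movement, and the angle I worked out from the picture was about 1.5 rad, against a stop at 1.45.

**Last pictures:** The wheel had not moved when I clamped, and the stage sat at the middle of its bed. All three cups, the bottles, the rack and the marker looked to be where they started.

**What went wrong:**
- **Finger reach:** The fingertips reached about 30 mm less far than the stated tool point. My first grips on the wheel therefore sat too high and slipped, with up to about 38 N on the wrist. My first push on the lever passed over it without touching it. Going deeper fixed both.
- **Play:** I did not measure the play itself. That it is taken up follows from turning back about 1.0 rad, twice the stated play, and from the stage's position in the picture.

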